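Pack and secure the specimen carrier

ROBOT

A 7-joint arm with a two-finger parallel gripper is mounted at the origin on the work surface. World frame = base frame: x ahead of the robot, y to its left, z up, the work surface at z = 0. Lengths are in m, angles in rad, forces in N, time in s.
With the tool pointing down it reaches from about 0.4 to 0.875 m from the base axis. Payload 4.4 kg.
Tool frame: the origin (TCP) lies midway between the tips of the shut fingers; the grasp point (between the pads) lies 19 mm behind it; z points along the fingers, y is the line along which they close (so a half turn about z gives the same grasp; the last joint's range is limited). The gripper opens to 85 mm and grips with 20 to 120 N. Pads are 22 mm wide; open, the fingers measure 114 mm over their backs; the gripper's body (76 mm by 85 mm) begins 54 mm behind the grasp point. The pads swing forward as they close: fully open they stand 13 mm farther back than shut.
Start: joints at [1.078, 0.628, 0.038, 1.517, -0.027, 0.996, -0.02], TCP at [0.269, -0.592, 0.209] pointing down, gripper open.
Joint ranges: [-3.06, 3.06], [-0.37, 2.12], [-1.25, 1.32], [0.18, 2.47], [-1.1, 4.24], [0.23, 1.98], [-2.94, 2.94]. Speed limits (rad/s): [2.57, 2.57, 3.14, 3.14, 3.14, 3.14, 3.14].

INTERFACE

Orientations are given as a rotation vector (axis times angle).
In Python, from station import * gives the robot as it stands. The module is installed in compiled form; this text tells all that it offers.
- The arm moves only by the tool send_rows, never from a script. Its argument "targets" is text: rows parted by semicolons, each of 4 numbers parted by spaces: the shift along the tool's x, y, z in m, then the turn about the tool's z in degrees. A call has 1 to 10 rows; each row shifts and turns the commanded pose from where the row before left it, along the tool's axes as they then stand; what a row does not reach is not made up. A row lasts 1/10 s, in which the tool goes at most 50 mm and 8.59 degrees, less where a joint would pass 70% of its speed; a pose out of reach is approached as far as the arm can. A call with a gripper value outside its range is refused whole. "claw" is the opening, from -1 (shut) to 1 (fully open), so that 0 is half open, set as the call begins (left out, the last holds). The fingers move at their own pace and stop on an object; "grip_force" is the grip in N (left out, the last holds). Time passes only in rows, so rows that do not move let the fingers close. It gives the time, the measured TCP pose, the force, the opening and the grip force at its end, in the units of the state.
- read_state(): the state, without advancing time (a new reading comes with each control period).
- grab_frame(name): name is "scene" or "top"; returns the picture (400x640x3 uint8, red, green, blue); there is no depth.
- camera_params(name): a dict with "fovy" (degrees; the focal length in pixels is half the picture's height over the tangent of half this angle, whatever the lens; pixels are square), "cx", "cy" (the principal point, pixels), "eye" and "orientation" of the camera in the world. Camera axes: x right, y up, looking along -z (the intrinsics and any distortion apply to the point x, -y, -z); pixel columns grow to the right and rows downward; lengths in m; the calibration is good to about 2 mm. A picture is of the moment at which its call begins. camera_params takes no time and is no camera call.
- sign_off(): hands the job in; it is judged then, once.
The state is a dict: "time_s": time; "q": joint angles; "qvel": joint speeds; "tau": joint torques, N m; "eef_pos": TCP position; "ee_rot": TCP orientation; "force": force on the tool from outside, world axes, zero at the start; "wrist_torque": the same for the moment, N m; "opening": finger opening in m; "grip_force": force on a finger pad.
Only numpy, scipy, OpenCV 4.12 (cv2) and the standard library are available. Lean on these libraries where they do the work, as an engineer would, in place of code of your own. Each camera call takes 0.05 s, during which the arm holds its last target. There are 200 camera calls.

TASK

Get the specimen carrier ready for the courier: swing the half-open keeper bar right out, clear of the tray, stand every lidded specimen jar upright in a well of the divided tray, one to a well, then swing the keeper bar back over them until it clicks home in its detent. Next fold the hasp on the keeper's end down flat over the staple, and lastly push the snap hook from its holder down on to the staple's top bar until its gate flicks shut, and let it go so that it hangs there. Leave the rolls of wrap and tape where they are.

Things in the scene. Friction and masses are not known exactly. Their poses are not given: they have to be found in the camera images.
- home (a point): Centre of the underside of the specimen carrier, fixed to the table: grey divided tray on an aluminium plate 130 x 250 mm. x axis = its width, y axis = its length: the keeper's hinge post stands at the +y end, the square end block (60 x 56 mm, top 66 mm up) with the staple at the -y end. The keeper opens towards the +x side.
- well0 (a point): Centre of the floor (6 mm above the table) of the square well on the -x +y side of the tray. Each of the four wells is 51 mm wide inside, at 56 mm pitch, with 5 mm walls whose tops are 30 mm above the table. A well takes one jar.
- well1 (a point): Centre of the floor (6 mm above the table) of the square well on the -x -y side of the tray. Each of the four wells is 51 mm wide inside, at 56 mm pitch, with 5 mm walls whose tops are 30 mm above the table. A well takes one jar.
- well2 (a point): Centre of the floor (6 mm above the table) of the square well on the +x +y side of the tray. Each of the four wells is 51 mm wide inside, at 56 mm pitch, with 5 mm walls whose tops are 30 mm above the table. A well takes one jar.
- well3 (a point): Centre of the floor (6 mm above the table) of the square well on the +x -y side of the tray. Each of the four wells is 51 mm wide inside, at 56 mm pitch, with 5 mm walls whose tops are 30 mm above the table. A well takes one jar.
- jar0_center (a point): Centre (28 mm above its underside) of a lidded white specimen jar standing upright: height 56 mm, body 40 mm across, screw cap 43 mm across over the top 14 mm, about 60 g, heavy at the bottom. Absent (None) in some starts. z axis up along the jar.
- jar1_center (a point): Centre (28 mm above its underside) of a lidded white specimen jar standing upright: height 56 mm, body 40 mm across, screw cap 43 mm across over the top 14 mm, about 60 g, heavy at the bottom. Absent (None) in some starts. z axis up along the jar.
- jar2_center (a point): Centre (28 mm above its underside) of a lidded white specimen jar standing upright: height 56 mm, body 40 mm across, screw cap 43 mm across over the top 14 mm, about 60 g, heavy at the bottom. Absent (None) in some starts. z axis up along the jar.
- jar3_center (a point): Centre (28 mm above its underside) of a lidded white specimen jar standing upright: height 56 mm, body 40 mm across, screw cap 43 mm across over the top 14 mm, about 60 g, heavy at the bottom. Absent (None) in some starts. z axis up along the jar.
- keeper (a joint): Flat steel bar (30 x 8 mm, underside 67 mm above the table, 5 mm over seated caps) swinging level on the hinge post. Rad: 0 = shut, to -y along the carrier's middle, at its stop; grows opening to the carrier's +x side (1.57 = straight out; from 1.3 it clears all wells). Stays where left. From about 0.25 rad it rides over a sprung detent ball (about 5 N at the knob) that pops up behind it.
- keeper_hinge (a point): Point on the keeper's upright hinge axis, 71 mm above the table.
- keeper_knob (a point): Middle of the upright black knob on the keeper (18 mm diameter, standing 35 mm up from the bar's top face at 75 mm to 110 mm above the table; this point is 93 mm up), 85 mm from the hinge axis along the bar.
- hasp (a joint): Hasp, a slotted dark steel plate (34 mm wide, 4 mm thick, 85 mm long) hinged across the keeper's free end and carried by it. Rad: 0 = closed, level beyond the keeper's end, its middle 78 mm above the table, staple standing up through its slot; grows as it swings up (1.57 = straight up). Stays where left; about 1 N at its end moves it.
- hasp_hinge (a point): Middle of the hasp's level hinge axis, on the keeper 170 mm from the keeper's hinge axis, 78 mm above the table.
- hasp_tab (a point): Middle of the solid end tab of the hasp (34 mm wide, 21 mm long), 75 mm from the hasp's hinge axis. The slot (12 mm wide) runs from 12 to 64 mm from that axis.
- staple_bar (a point): Middle of the level top bar of the staple, the fixed steel ring on the end block that takes the snap hook: bar 6 mm thick along the carrier's y axis, centre line 118 mm above the table; two upright legs 21 mm apart (15 mm clear); 38 mm free from the bar's centre line down to the closed hasp.
- clip_grip (a point): Grip point of the snap hook, on its grey fob: a plate 24 mm (hook's x) by 12 mm thick (hook's y) by 40 mm high (22 mm below to 18 mm above this point). The hook (70 g, 94 mm high, z axis up) starts upright, fob up, in a fixed white slotted holder 40 mm high and lifts straight out. This point is 76 mm above its lower ends.
- clip_eye (a point): Middle of the hook's eye, 46 mm below clip_grip. The hook is an upside-down U of 8 mm steel in its x-z plane: 22 mm clear between legs at x = -15 and +15 mm, mouth down, inside top 16 mm above here, sprung gate 23 mm below. Pushed down on a bar along the hook's y, the gate gives inwards (about 4 N) and flicks shut by the time the bar is level with here. Let go, it tips over, still on, maybe round a leg.
- gate (a joint): Sprung gate of the snap hook, hinged at the foot of the -x leg: 0 rad = shut across the mouth (its spring returns it there), growing as it is pushed up into the eye (most 1.45).
- roll_wrap: Bystander: roll of self-sticking wrap standing on end, 54 mm across, 50 mm high; origin at the centre of its underside.
- roll_tape: Bystander: roll of white tape lying flat, 56 mm across, 26 mm high; origin at the centre of its underside.
- clip: The whole snap hook; origin between its lower ends, axes as for clip_grip.
- staple_leg0 (a point): Point half-way up the free part of the staple's +y leg (6 mm thick), 99 mm above the table.
- staple_leg1 (a point): Point half-way up the free part of the staple's -y leg (6 mm thick), 99 mm above the table.
Not all that is in view belongs to the job. Leave any blue or brown look-alike of the part that bears jar2_center alone.

How it is judged:
By the outcome, as a careful person would: the job done as asked, in the order asked, and still so for the second after the job is handed in, with the robot touching nothing.
Of jar0, jar1, jar2, jar3 only 3 to 4 are there at a start; the rules pass over those that are not, and their reading is None.
At some moment in a run one of jar0, jar1, jar2, jar3 may be knocked a few centimetres aside while the robot is not near it.
It also fails if it takes over 200 s, if anything falls off the work surface, if the arm or the gripper's body presses on something with over 40 N, if the wrist force passes 120 N, or if a joint passes its speed limit or range.

## Working session

There is one attempt and no reset: what is moved stays moved. The work goes in short steps, Python scripts to look and compute and a tool call to move; the robot and the scene stay as the last step left them, time stands still between calls to the robot, and variables do not carry over. Pictures are saved under pics/ and viewed, at most 14 in all, crops included, and the job is handed in when it is done.

Besides the shell and the picture viewer there is one more tool, called after ">>>" by a JSON object that holds its "api" and its "payload". send_rows: Moves the arm, as the interface text tells. Its arguments: {"type":"object","properties":{"targets":{"type":"string"},"claw":{"type":"number"},"grip_force":{"type":"number"}},"required":["targets"]}

```bash
mkdir -p pics; python3 - <<'E'
from station import *
import cv2
for n in("scene","top"):
    cv2.imwrite(f"pics/{n}0.png",grab_frame(n)[:,:,::-1]); print(camera_params(n))
print(read_state())
E
```

```text
{'fovy': 49.978320774399975, 'cx': 314.82452105870397, 'cy': 191.44593965700224, 'eye': array([ 1.00597277, -0.15376139,  0.86963594]), 'orientation': array([0.50173355, 0.41722532, 1.30053634])}
{'fovy': 48.030964330193996, 'cx': 322.3872613140994, 'cy': 194.33704305587364, 'eye': array([ 0.35534176, -0.04277821,  1.1487239 ]), 'orientation': array([ 0.07740365, -0.1157863 , -1.57525767])}
{'time_s': 0.1, 'q': array([ 1.07821249,  0.62921415,  0.03842951,  1.51824998, -0.0269786 ,
        0.99630822, -0.02001113]), 'qvel': array([-0.00149738, -0.00198359,  0.00235084, -0.00242301,  0.00041488,
        0.00048419,  0.00043598]), 'tau': array([ 2.78533174e-03, -5.64533722e+01,  1.23039924e+00, -1.93973780e+01,
        1.12356819e-02,  5.43228962e-03, -7.47595863e-06]), 'eef_pos': array([ 0.26885238, -0.59114914,  0.20851215]), 'ee_rot': array([-3.06874856e+00, -6.64991602e-01,  5.88267023e-04]), 'force': array([-0.66464711,  0.02774155, -0.43133167]), 'wrist_torque': array([0.03313994, 0.0184507 , 0.02302849]), 'grip_force': 0.0, 'opening': 0.08529410705608281}
```

View pics/scene0.png

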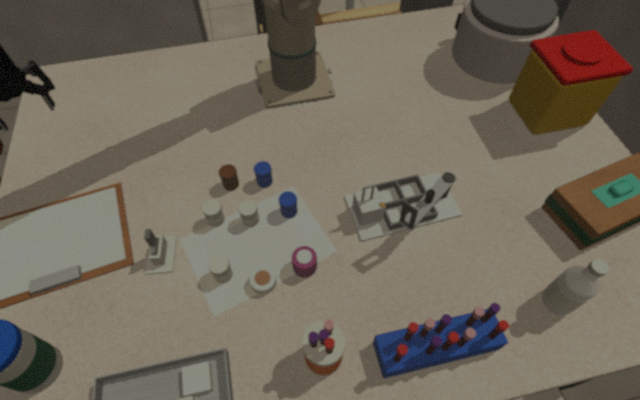

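View pics/top0.png

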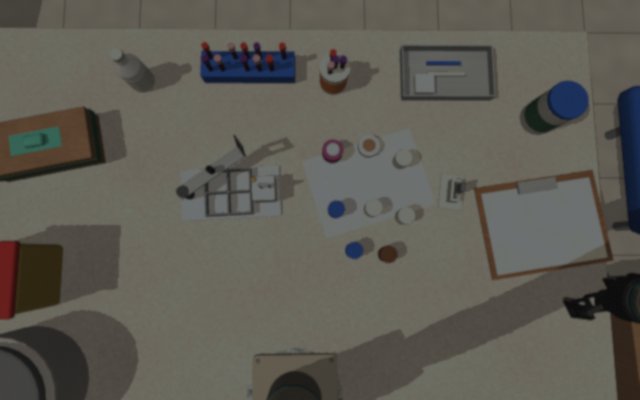

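Candidates (top view): white jars at (403,157), (373,207) and (405,215). The look-alikes are blue at (336,208) and (354,250) and brown at (387,254). The tape/wrap rolls are at (369,145) and (333,150). I take the three white ones. Next, a close crop to check them.

```bash
cat > h.py <<'E'
from station import *
import numpy as np, cv2
from scipy.spatial.transform import Rotation as R
C={n:camera_params(n) for n in("scene","top")}
def f(n): return 200/np.tan(np.radians(C[n]["fovy"])/2)
def ray(n,u,v):
    c=C[n]; d=np.array([(u-c["cx"])/f(n),-(v-c["cy"])/f(n),-1.])
    return c["eye"],R.from_rotvec(c["orientation"]).apply(d)
def on(n,u,v,z):
    e,d=ray(n,u,v); return e+d*(z-e[2])/d[2]
def proj(n,p):
    c=C[n]; q=R.from_rotvec(c["orientation"]).inv().apply(np.array(p)-c["eye"])
    return np.array([c["cx"]-f(n)*q[0]/q[2],c["cy"]+f(n)*q[1]/q[2]])
def tri(uv1,uv2):
    (a,d),(b,e)=ray("scene",*uv1),ray("top",*uv2)
    s=np.linalg.lstsq(np.stack([d,-e],1),b-a,rcond=None)[0]
    return (a+d*s[0]+b+e*s[1])/2,np.linalg.norm(a+d*s[0]-b-e*s[1])*1000
def crop(n,x,y,w,h,k,name):
    im=grab_frame(n)[:,:,::-1]; o=cv2.resize(im[y:y+h,x:x+w],None,fx=k,fy=k,interpolation=cv2.INTER_CUBIC)
    o=cv2.convertScaleAbs(o,alpha=1.4,beta=10); cv2.imwrite(f"pics/{name}.png",o); return im
def togo(p,yaw=None):
    "tool-axis shift to world TCP p"
    s=read_state(); return R.from_rotvec(s["ee_rot"]).inv().apply(np.array(p)-s["eef_pos"])
E
python3 - <<'E'
from h import *
np.set_printoptions(precision=4,suppress=True)
a=crop("top",170,125,145,105,5.5,"c1")
b=crop("scene",335,160,133,84,6,"c2")
crop("top",310,125,160,120,5,"c3")
for n,im in(("top",a),("scene",b)):
    hsv=cv2.cvtColor(im,cv2.COLOR_BGR2HSV)
    if n=="top":
        for u,v in((403,157),(373,207),(405,215),(230,190),(455,190)): print(u,v,on("top",u,v,.056))
E
```

```text
403 157 [ 0.5829 -0.2716  0.056 ]
373 207 [ 0.4583 -0.1939  0.056 ]
405 215 [ 0.4382 -0.2721  0.056 ]
230 190 [0.5021 0.1558 0.056 ]
455 190 [ 0.4993 -0.3983  0.056 ]
```

View pics/c1.png

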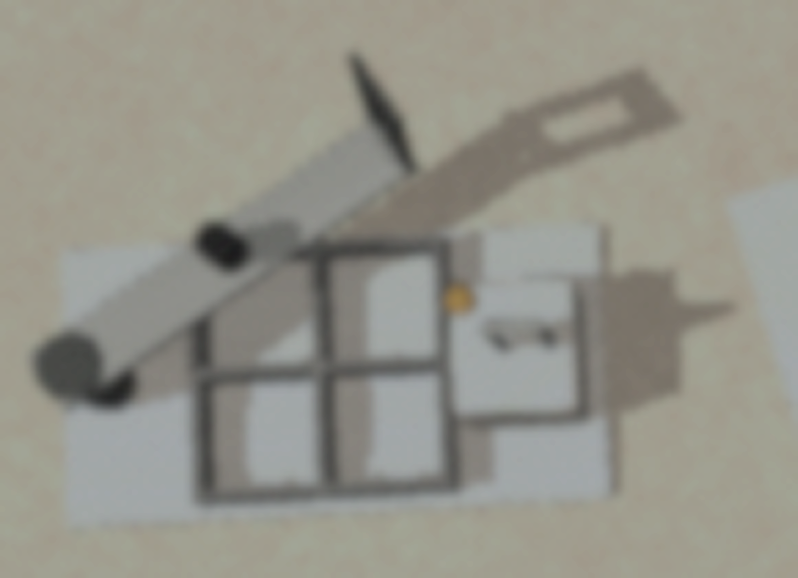

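View pics/c2.png

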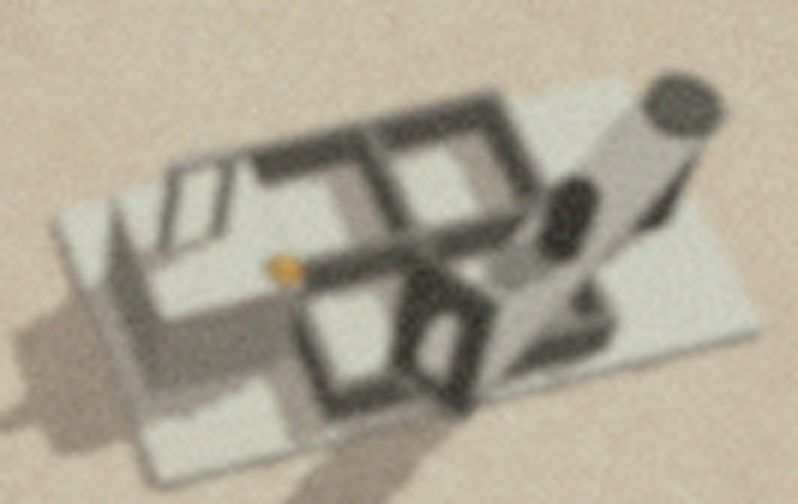

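View pics/c3.png

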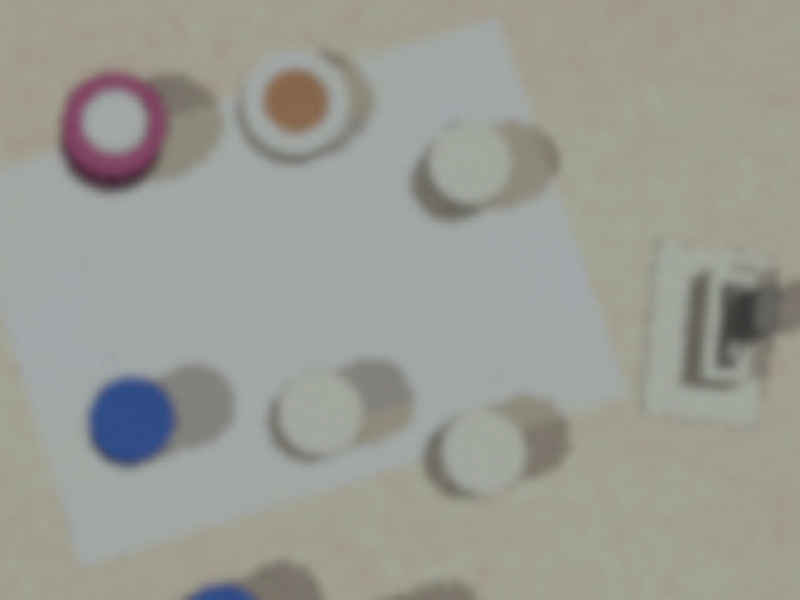

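The caps are plain white, distinct from the blue ones and from the rolls. The keeper is about 0.55 rad open and the hasp stands up. Next I compute the carrier pose and look closely at the clip.

```bash
python3 - <<'E'
from h import *
np.set_printoptions(precision=4,suppress=True)
T=lambda u,v:(170+u/5.5,125+v/5.5)
S=lambda u,v:(335+u/6,160+v/6)
J=lambda u,v:(310+u/5,125+v/5)
print("plate top", *[on("top",*T(*p),.004)[:2] for p in((63,250),(603,226),(612,495),(70,525))])
print("plate scene",*[on("scene",*S(*p),.004)[:2] for p in((760,330),(160,485),(55,218),(620,85))])
print("tray top", *[on("top",*T(*p),.03)[:2] for p in((446,240),(458,488),(200,502))])
print("block top", *[on("top",*T(*p),.066)[:2] for p in((450,282),(575,277),(583,412),(455,415))])
print("staple", on("top",*T(522,325),.118)[:2], on("scene",*S(215,166),.118)[:2],tri(S(215,166),T(522,325)))
print("knob top",on("top",*T(215,240),.110)[:2],on("scene",*S(574,192),.110)[:2])
print("hinge cap",tri(S(682,103),T(68,367)))
print("hasp tip L/R scene z?",tri(S(415,255),T(353,55)))
print("keeper end", on("top",*T(365,112),.075)[:2],on("top",*T(412,165),.075)[:2])
for p in((470,163),(320,413),(483,452)): print("jar",on("top",*J(*p),.056))
a=cv2.resize(grab_frame("top")[150:220,430:480,::-1],None,fx=8,fy=8,interpolation=2)
b=cv2.resize(grab_frame("scene")[215:285,135:185,::-1],None,fx=8,fy=8,interpolation=2)
cv2.imwrite("pics/clip.png",cv2.convertScaleAbs(np.hstack([a,b[:560]])))
E
```

```text
plate top [0.5603 0.2901] [0.5708 0.0386] [0.4441 0.034 ] [0.4319 0.2831]
plate scene [0.5638 0.2896] [0.5763 0.0416] [0.4495 0.0345] [0.4386 0.282 ]
tray top [0.5597 0.1085] [0.4457 0.1018] [0.4401 0.2177]
block top [0.5342 0.1016] [0.5362 0.0465] [0.476  0.0427] [0.475  0.0988]
staple [0.5072 0.0643] [0.5142 0.071 ] (array([0.5092, 0.0689, 0.1113]), np.float64(8.028348908916795))
knob top [0.5454 0.1954] [0.5491 0.1946]
hinge cap (array([0.4965, 0.2672, 0.0718]), np.float64(0.9682645820194298))
hasp tip L/R scene z? (array([0.6042, 0.1152, 0.1809]), np.float64(21.83657823240135))
keeper end [0.609  0.1387] [0.5851 0.1177]
jar [ 0.5813 -0.2741  0.056 ]
jar [ 0.4568 -0.1963  0.056 ]
jar [ 0.4372 -0.276   0.056 ]
```

View pics/clip.png

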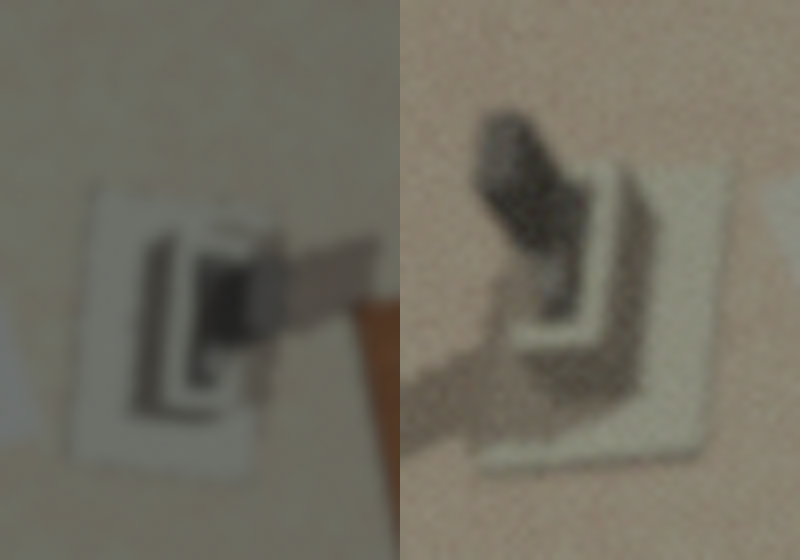

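The clip's fob is the dark block leaning toward (240,295) in the left half and (520,150) in the right half, that is top px (460,187) and scene px (150,234). I turn the wrist first, then go to the knob.

>>> {"api": "send_rows", "payload": {"targets": "0 0 -0.003 -8.4;0 0 -0.003 -8.4;0 0 -0.003 -8.4;0 0 -0.003 -8.4;0 0 -0.003 -8.4;0 0 -0.003 -8.4;0 0 -0.003 -8.4;0 0 -0.003 -8.4;0 0 -0.003 -8.4;0 0 -0.003 -8.4", "claw": 1}}

```text
time_s: 1.35
eef_pos: [0.2689, -0.5917, 0.2394]
ee_rot: [-1.829, -2.554, 0.0]
force: [-0.0, -0.4, 0.1]
opening: 0.0855
grip_force: 0.0
```

```bash
cat >> h.py <<'E'
def psi():
    m=R.from_rotvec(read_state()["ee_rot"]).as_matrix(); return np.degrees(np.arctan2(m[1,0],m[0,0]))
def plan(p,ps=None):
    "tool shift to p, and turn (deg about tool z) needed for yaw ps"
    np.set_printoptions(precision=4,suppress=True)
    s=read_state(); print("t",s["time_s"],"at",s["eef_pos"],"psi",round(psi(),2),"go",togo(p),"turn",None if ps is None else round((psi()-ps+180)%360-180,2),"F",s["force"],"open",s["opening"],"q7",s["q"][6])
E
python3 - <<'E'
from h import *
plan([.547,.195,.23],125)
E
```

```text
t 1.35 at [ 0.2689 -0.5917  0.2394] psi 108.79 go [0.6552 0.5166 0.0094] turn -16.21 F [-0.0325 -0.426   0.1196] open 0.08553859900158656 q7 1.2304909560424735
```

>>> {"api": "send_rows", "payload": {"targets": "0.036 0.028 0 -2;0.036 0.028 0 0;0.036 0.028 0 0;0.036 0.028 0 0;0.036 0.028 0 0;0.036 0.028 0 0;0.036 0.028 0 0;0.036 0.028 0 0;0.036 0.028 0 0;0.036 0.028 0 0"}}

```text
time_s: 2.35
eef_pos: [0.4076, -0.1555, 0.2397]
ee_rot: [1.792, 2.579, -0.0]
force: [0.4, -0.1, 0.2]
opening: 0.0856
grip_force: 0.0
```

>>> {"api": "send_rows", "payload": {"targets": "0.036 0.028 0 0;0.036 0.028 0 0;0.036 0.028 0 0;0.036 0.028 0 0;0.036 0.028 0 0;0.036 0.028 0 0;0 0 0 -7;0 0 0 -7;0 0 0 0;0 0 0 0"}}

```text
time_s: 3.35
eef_pos: [0.4891, 0.1036, 0.2393]
ee_rot: [-1.469, -2.777, 0.0]
force: [0.3, -0.1, 0.7]
opening: 0.0855
grip_force: 0.0
```

```bash
python3 - <<'E'
from h import *
plan([.547,.195,.082],125)
E
```

```text
t 3.35 at [0.4891 0.1036 0.2393] psi 124.25 go [0.0429 0.0993 0.1573] turn -0.75 F [ 0.3079 -0.0953  0.6562] open 0.08554464439544536 q7 0.022204523190069565
```

>>> {"api": "send_rows", "payload": {"targets": "0.022 0.05 0 0;0.021 0.049 0 0;0 0 0.03 0;0 0 0.03 0;0 0 0.03 0;0 0 0.03 0;0 0 0.02 0;0 0 0.017 0;0 0 0 0;0 0 0 0"}}

```text
time_s: 4.35
eef_pos: [0.5425, 0.1885, 0.0826]
ee_rot: [1.466, 2.778, -0.0]
force: [0.3, 0.5, 0.2]
opening: 0.0852
grip_force: 0.0
```

>>> {"api": "send_rows", "payload": {"targets": "0 0 0 0;0 0 0 0;0 0 0 0;0 0 0 0;0 0 0 0;0 0 0 0;0 0 0 0;0 0 0 0", "claw": -1, "grip_force": 25}}

```text
time_s: 5.15
eef_pos: [0.5428, 0.189, 0.083]
ee_rot: [1.464, 2.779, 0.002]
force: [0.5, 0.5, 6.1]
opening: 0.0158
grip_force: 24.4
```

```bash
python3 - <<'E'
from h import *
plan([.547,.195,.082],125)
crop("top",170,100,145,105,5.5,"k1")
E
```

```text
t 5.15 at [0.5428 0.189  0.083 ] psi 124.44 go [0.0026 0.0068 0.001 ] turn -0.56 F [0.524  0.4622 6.1071] open 0.01582710011842594 q7 -0.23359738738098004
```

View pics/k1.png

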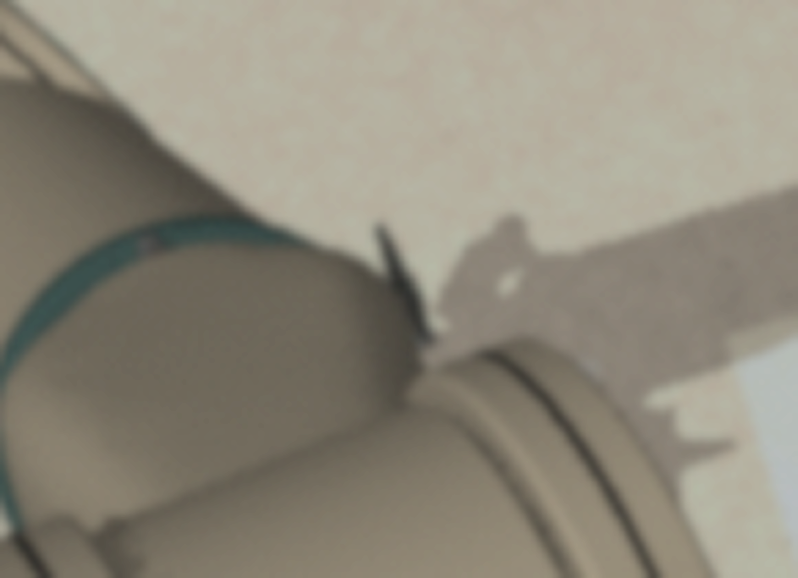

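>>> {"api": "send_rows", "payload": {"targets": "0.0003 0.0074 0 -5;0.0003 0.0074 0 -5;0.0003 0.0074 0 -5;0.0003 0.0074 0 -5;0.0003 0.0074 0 -5;0.0003 0.0074 0 -5;0.0003 0.0074 0 -5;0.0003 0.0074 0 -5;0.0003 0.0074 0 -5;0.0003 0.0074 0 -5"}}

```text
time_s: 6.2
eef_pos: [0.5859, 0.2487, 0.0833]
ee_rot: [0.152, 3.127, 0.001]
force: [13.8, -2.0, -1.9]
opening: 0.0157
grip_force: 24.4
```

```bash
python3 - <<'E'
from h import *
plan([.547,.195,.082],125)
E
```

```text
t 6.2 at [0.5859 0.2487 0.0833] psi 174.43 go [ 0.0335 -0.0572  0.0008] turn 49.43 F [13.8004 -2.0263 -1.9329] open 0.0157260324503621 q7 0.44689249873265224
```

>>> {"api": "send_rows", "payload": {"targets": "-0.001 0.006 0 -4;0 0.006 0 -4;0 0.006 0 -4;0 0 0 0"}}

```text
time_s: 6.6
eef_pos: [0.5878, 0.2692, 0.0834]
ee_rot: [-0.175, 3.124, 0.006]
force: [13.8, 1.8, -3.4]
opening: 0.0157
grip_force: 24.6
```

>>> {"api": "send_rows", "payload": {"targets": "0 0 0 0;0 0 0 0;0 0 0 0;0 0 -0.02 0;0 0 -0.04 0;0 0 -0.04 0;0 0 -0.03 0;0 -0.04 0 0;0 -0.045 0 0;0 -0.045 0 0", "claw": 1}}

```text
time_s: 7.6
eef_pos: [0.5943, 0.1381, 0.2124]
ee_rot: [0.18, -3.136, 0.001]
force: [1.4, -0.1, -0.3]
opening: 0.0853
grip_force: 0.0
```

```bash
python3 - <<'E'
from h import *
plan([.58,-.273,.25],90)
E
```

```text
t 7.6 at [0.5943 0.1381 0.2124] psi -173.43 go [ 0.0612 -0.4068 -0.0373] turn 96.57 F [ 1.375  -0.1237 -0.3115] open 0.08530667403016917 q7 0.8935062028879721
```

```bash
cat >> h.py <<'E'
def caps(n,pts,z=.056,r=14):
    "subpixel cap centroid near expected world points by brightness mask vs local"
    im=grab_frame(n).astype(float); out=[]
    for p in pts:
        u,v=proj(n,[p[0],p[1],z]).round().astype(int)
        w=im[v-r:v+r+1,u-r:u+r+1]; g=w.max(2)-0; wm=w[:,:,0]-w[:,:,2]  # warmth
        out.append((u,v,w))
    return out
E
python3 - <<'E'
from h import *
np.set_printoptions(precision=4,suppress=True)
im=grab_frame("top"); sc=grab_frame("scene")
J=[(.5813,-.2741),(.4568,-.1963),(.4372,-.276)]
o=[]
for n,m in(("top",im),("scene",sc)):
    row=[]
    for p in J:
        u,v=proj(n,[*p,.056]).round().astype(int); print(n,u,v)
        row.append(cv2.convertScaleAbs(cv2.resize(m[v-16:v+17,u-16:u+17,::-1],(264,264),interpolation=cv2.INTER_CUBIC),alpha=1.3))
    o.append(np.hstack(row))
cv2.imwrite("pics/jars.png",np.vstack(o))
E
```

```text
top 404 158
top 374 208
top 407 215
scene 218 262
scene 247 205
scene 211 205
```

View pics/jars.png

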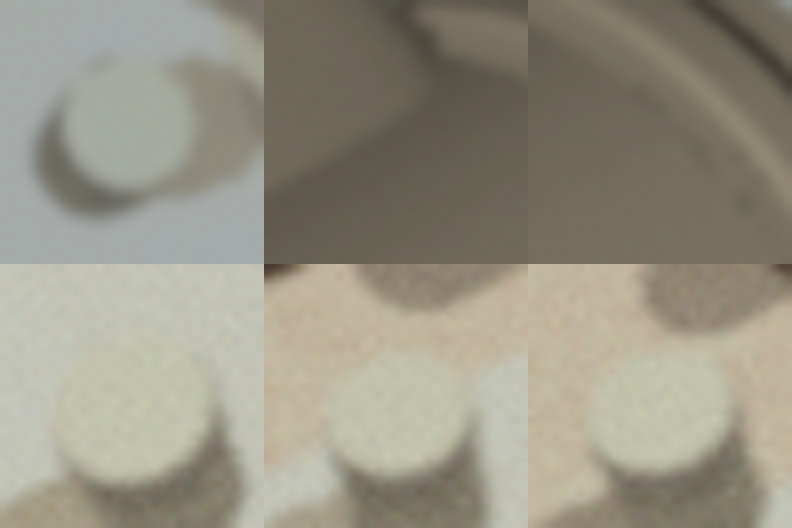

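>>> {"api": "send_rows", "payload": {"targets": "0 -0.04 -0.01 7;0 -0.04 -0.01 7;0 -0.04 -0.01 7;0 0 0 8.5;0 0 0 8.5;0 0 0 8.5;0 0 0 8.5;0 0 0 8.5;0 0 0 8.5;0 0 0 8.5"}}

```text
time_s: 8.7
eef_pos: [0.593, 0.0203, 0.242]
ee_rot: [-1.898, -2.502, 0.001]
force: [0.7, 0.4, -0.2]
opening: 0.0856
grip_force: 0.0
```

Cap centres: top A (403.6,157.2). Scene A (218.4,263.8), B (247.3,206.8), C (211.3,207.0).

```bash
python3 - <<'E'
from h import *
np.set_printoptions(precision=4,suppress=True)
print(on("top",403.6,157.2,.056),*[on("scene",*p,.056) for p in((218.4,263.8),(247.3,206.8),(211.3,207))])
plan([.584,-.273,.25],90)
E
```

```text
[ 0.5824 -0.2731  0.056 ] [ 0.5864 -0.2738  0.056 ] [ 0.4605 -0.1967  0.056 ] [ 0.4424 -0.2761  0.056 ]
t 8.7 at [0.593  0.0203 0.242 ] psi 105.64 go [-0.28   -0.0877 -0.008 ] turn 15.64 F [ 0.6938  0.4241 -0.1568] open 0.08561132092175854 q7 -0.09756134496599173
```

>>> {"api": "send_rows", "payload": {"targets": "0 0 0 8;0 0 0 7.6;-0.042 -0.003 0 0;-0.042 -0.003 0 0;-0.042 -0.003 0 0;-0.042 0 0 0;-0.042 0 0 0;-0.042 0 0 0;-0.041 0 0 0;0 0 0 0"}}

```text
time_s: 9.7
eef_pos: [0.5842, -0.2816, 0.2411]
ee_rot: [2.225, 2.216, -0.008]
force: [-0.2, -0.4, -0.9]
opening: 0.0854
grip_force: 0.0
```

```bash
python3 - <<'E'
from h import *
plan([.5845,-.2733,.032],90)
E
```

```text
t 9.7 at [ 0.5842 -0.2816  0.2411] psi 89.78 go [0.0092 0.0008 0.209 ] turn -0.22 F [-0.2439 -0.3932 -0.8733] open 0.08541355755297803 q7 0.16399717500590608
```

>>> {"api": "send_rows", "payload": {"targets": "0.009 0.001 0.03 0;0 0 0.04 0;0 0 0.04 0;0 0 0.04 0;0 0 0.03 0;0 0 0.02 0;0 0 0.009 0;0 0 0 0"}}

```text
time_s: 10.5
eef_pos: [0.5867, -0.2631, 0.0321]
ee_rot: [-2.212, -2.227, 0.001]
force: [-0.5, -0.2, 0.6]
opening: 0.0856
grip_force: 0.0
```

>>> {"api": "send_rows", "payload": {"targets": "0 0 0 0;0 0 0 0;0 0 0 0;0 0 0 0;0 0 0 0;0 0 0 0;0 0 0 0", "claw": -1, "grip_force": 30}}

```text
time_s: 11.2
eef_pos: [0.5844, -0.2642, 0.0372]
ee_rot: [-2.213, -2.225, 0.008]
force: [-12.1, 3.9, 30.9]
opening: 0.0002
grip_force: 14.5
```

```bash
python3 - <<'E'
from h import *
plan([.5845,-.2733,.19],90)
E
```

```text
t 11.2 at [ 0.5844 -0.2642  0.0372] psi 90.3 go [-0.0092 -0.0008 -0.1528] turn 0.3 F [-12.062    3.8591  30.8645] open 0.00019232100345669008 q7 0.04224793272040485
```

```bash
python3 - <<'E'
from h import *
crop("scene",150,150,200,150,4,"j1")
E
```

```text
(no output)
```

View pics/j1.png

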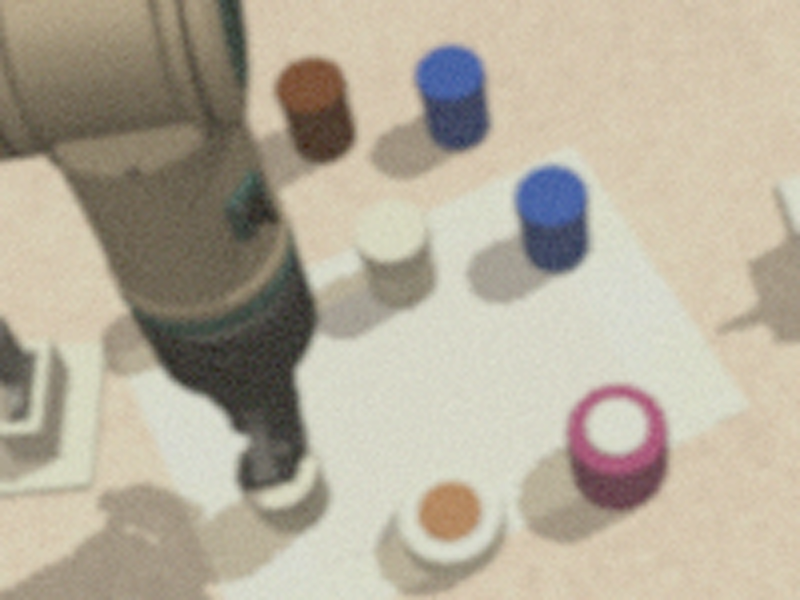

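The fingers are shut with the jar in front of them at about scene px (221,270), so I missed it. I back off and look again.

>>> {"api": "send_rows", "payload": {"targets": "0 0 -0.01 0;0 0 -0.02 0;0 0 -0.04 0;0 0 -0.04 0;0 0 -0.04 0;0.04 0 -0.02 0;0.04 0 0 0;0.04 0 0 0;0.04 0 0 0;0.04 0 0 0"}}

```text
time_s: 12.25
eef_pos: [0.5863, -0.0628, 0.2038]
ee_rot: [2.214, 2.227, 0.001]
force: [-0.2, 0.8, -1.1]
opening: 0.0002
grip_force: 0.0
```

```bash
python3 - <<'E'
from h import *
a=cv2.resize(grab_frame("scene")[160:310,160:290,::-1],None,fx=3,fy=3,interpolation=2)
b=cv2.resize(grab_frame("top")[120:270,340:470,::-1],None,fx=3,fy=3,interpolation=2)
cv2.imwrite("pics/j2.png",cv2.convertScaleAbs(np.hstack([a,b]),alpha=1.3))
plan([.58,-.27,.2])
E
```

```text
t 12.35 at [ 0.5866 -0.0557  0.2043] psi 90.94 go [-0.2141 -0.0101  0.0032] turn None F [-0.2198  0.0604  0.0997] open -0.00028999360423042627 q7 -0.20053688746961498
```

View pics/j2.png

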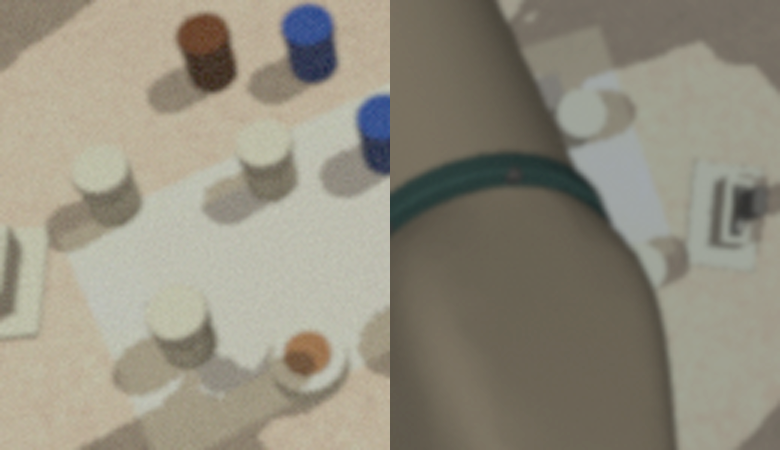

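Jar A is still standing at nearly the same place: scene px (219.0,263.7), top px (403.0,156.4). My y was about 1 cm off because of a transient overshoot, so the pads slid off it.

```bash
python3 - <<'E'
from h import *
np.set_printoptions(precision=4,suppress=True)
print(on("top",403,156.4,.056),on("scene",219,263.7,.056), proj("scene",[.584,-.264,.037]))
plan([.585,-.273,.2],90)
E
```

```text
[ 0.5844 -0.2716  0.056 ] [ 0.5864 -0.2726  0.056 ] [224.7162 265.7066]
t 12.35 at [ 0.5866 -0.0557  0.2043] psi 90.94 go [-0.2172 -0.0051  0.0032] turn 0.94 F [-0.2198  0.0604  0.0997] open -0.00028999360423042627 q7 -0.20053688746961498
```

>>> {"api": "send_rows", "payload": {"targets": "-0.04 0 0 0;-0.04 0 0 0;-0.04 0 0 0;-0.04 0 0 0;-0.035 0 0 0;-0.02 0 0 0;0 0 0 0;0 0 0 0;0 0 0 0;0 0 0 0", "claw": 1}}

```text
time_s: 13.35
eef_pos: [0.5881, -0.2773, 0.2036]
ee_rot: [-2.211, -2.231, -0.001]
force: [-0.1, -0.1, 0.6]
opening: 0.0854
grip_force: 0.0
```

```bash
python3 - <<'E'
from h import *
plan([.585,-.273,.2],90)
E
```

```text
t 13.35 at [ 0.5881 -0.2773  0.2036] psi 90.5 go [ 0.0043 -0.0031  0.0036] turn 0.5 F [-0.1464 -0.1289  0.6389] open 0.0853504341210077 q7 0.15285476407932377
```

>>> {"api": "send_rows", "payload": {"targets": "0.004 -0.0025 0.03 0;0 0 0.04 0;0 0 0.04 0;0 0 0.03 0;0 0 0.02 0;0 0 0.015 0;0 0 0 0;0 0 0 0;0 0 0 0"}}

```text
time_s: 14.25
eef_pos: [0.5863, -0.2755, 0.0298]
ee_rot: [2.213, 2.227, 0.002]
force: [-0.4, -0.4, 0.0]
opening: 0.0851
grip_force: 0.0
```

>>> {"api": "send_rows", "payload": {"targets": "0 0 0 0;0 0 0 0;0 0 0 0;0 0 0 0;0 0 0 0;0 0 0 0", "claw": -1, "grip_force": 30}}

```text
time_s: 14.85
eef_pos: [0.5853, -0.2756, 0.0291]
ee_rot: [2.214, 2.227, -0.0]
force: [-0.8, -0.2, 6.1]
opening: 0.0405
grip_force: 29.7
```

>>> {"api": "send_rows", "payload": {"targets": "0 0 -0.03 0;0 0 -0.04 0;0 0 -0.04 0;0 0 -0.04 0;0 0 -0.03 0;0.04 -0.01 0 0;0.04 -0.01 0 0;0.04 -0.01 0 0;0.04 -0.01 0 0;0.04 -0.01 0 0"}}

```text
time_s: 15.85
eef_pos: [0.5331, -0.0741, 0.2083]
ee_rot: [-2.215, -2.228, -0.0]
force: [1.6, 1.2, -0.2]
opening: 0.0403
grip_force: 30.4
```

>>> {"api": "send_rows", "payload": {"targets": "0.04 -0.012 0 0;0.04 -0.012 0 0;0.04 -0.012 0 0;0.04 -0.012 0 0;0.03 -0.01 0 0;0.015 0 0 0;0 0 0 -2;0 0 0 0;0 0 0 0;0 0 0 0"}}

```text
time_s: 16.85
eef_pos: [0.4749, 0.1274, 0.2081]
ee_rot: [2.178, 2.264, -0.001]
force: [0.0, 0.2, -1.5]
opening: 0.0405
grip_force: 30.4
```

```bash
python3 - <<'E'
from h import *
plan([.4773,.130,.036],92.6)
E
```

```text
t 16.85 at [0.4749 0.1274 0.2081] psi 92.2 go [0.0026 0.0025 0.1721] turn -0.4 F [ 0.0111  0.1631 -1.5114] open 0.040495100105714624 q7 -0.5678253895406037
```

>>> {"api": "send_rows", "payload": {"targets": "0.0025 0.0025 0 0;0 0 0.03 0;0 0 0.04 0;0 0 0.04 0;0 0 0.02 0;0 0 0.015 0;0 0 0.015 0;0 0 0.01 0;0 0 0 0;0 0 0 0"}}

```text
time_s: 17.85
eef_pos: [0.4773, 0.1317, 0.0385]
ee_rot: [2.175, 2.266, 0.0]
force: [-0.3, 1.2, -1.1]
opening: 0.041
grip_force: 30.5
```

```bash
python3 - <<'E'
from h import *
plan([.4773,.130,.036],92.6)
E
```

```text
t 17.85 at [0.4773 0.1317 0.0385] psi 92.34 go [-0.0017 -0.0001  0.0025] turn -0.26 F [-0.2546  1.2056 -1.1123] open 0.040971806237134686 q7 -0.7589723776364251
```

Free in the well. I release it, lift, and go back for jar B at about (.4595,-.1955).

>>> {"api": "send_rows", "payload": {"targets": "0 0 0.002 0;0 0 0 0;0 0 0 0"}}

```text
time_s: 18.15
eef_pos: [0.4774, 0.1317, 0.0368]
ee_rot: [2.175, 2.266, 0.001]
force: [-0.7, -0.4, 0.4]
opening: 0.0403
grip_force: 30.5
```

>>> {"api": "send_rows", "payload": {"targets": "0 0 0 0;0 0 0 0;0 0 0 0;0 0 -0.03 0;0 0 -0.05 0;0 0 -0.05 0;0 0 -0.04 0;-0.04 0 0 0;-0.04 0 0 0;-0.04 0 0 0", "claw": 0.5}}

```text
time_s: 19.15
eef_pos: [0.482, 0.0104, 0.2069]
ee_rot: [2.173, 2.267, 0.001]
force: [0.4, 0.3, -0.1]
opening: 0.0643
grip_force: 0.0
```

>>> {"api": "send_rows", "payload": {"targets": "-0.04 -0.003 0 0;-0.04 -0.003 0 0;-0.04 -0.003 0 0;-0.04 0 0 0;-0.03 0 0 0;-0.02 0 0 2;0 0 0 0;0 0 0 0", "claw": 1}}

```text
time_s: 19.95
eef_pos: [0.4816, -0.1972, 0.2062]
ee_rot: [-2.214, -2.228, -0.001]
force: [0.3, 0.6, -0.6]
opening: 0.0855
grip_force: 0.0
```

```bash
python3 - <<'E'
from h import *
plan([.4595,-.1955,.030],90)
E
```

```text
t 19.95 at [ 0.4816 -0.1972  0.2062] psi 90.37 go [ 0.0016 -0.0221  0.1762] turn 0.37 F [ 0.2505  0.6438 -0.5851] open 0.08546042039707062 q7 0.062352232740544404
```

>>> {"api": "send_rows", "payload": {"targets": "0.002 -0.022 0 0;0 0 0.03 0;0 0 0.04 0;0 0 0.04 0;0 0 0.03 0;0 0 0.02 0;0 0 0.016 0;0 0 0 0;0 0 0 0"}}

```text
time_s: 20.85
eef_pos: [0.4601, -0.1948, 0.0307]
ee_rot: [-2.211, -2.231, -0.001]
force: [-0.6, -0.5, -0.4]
opening: 0.0856
grip_force: 0.0
```

>>> {"api": "send_rows", "payload": {"targets": "0 0 0 0;0 0 0 0;0 0 0 0;0 0 0 0;0 0 0 0;0 0 0 0", "claw": -1}}

```text
time_s: 21.45
eef_pos: [0.47, -0.1983, 0.036]
ee_rot: [2.201, 2.216, 0.018]
force: [3.6, 0.3, 37.0]
opening: 0.0186
grip_force: 36.3
```

>>> {"api": "send_rows", "payload": {"targets": "0 0 0 0;0 0 0 0;0 0 0 0;0 0 0 0;0 0 -0.03 0;0 0 -0.05 0;0 0 -0.05 0;0.04 0 -0.04 0;0.05 0 0 0;0.05 0 0 0", "claw": 1}}

```text
time_s: 22.45
eef_pos: [0.4589, -0.0607, 0.1967]
ee_rot: [2.217, 2.223, 0.002]
force: [0.8, 1.0, 0.8]
opening: 0.0855
grip_force: 0.0
```

>>> {"api": "send_rows", "payload": {"targets": "0.04 0 0 0;0.05 0 0 0;0 0 0 0;0 0 0 0"}}

```text
time_s: 22.85
eef_pos: [0.4576, 0.0298, 0.1954]
ee_rot: [-2.21, -2.232, 0.001]
force: [-0.4, -0.7, -0.2]
opening: 0.0854
grip_force: 0.0
```

```bash
python3 - <<'E'
from h import *
a=cv2.resize(grab_frame("scene")[160:310,160:290,::-1],None,fx=3,fy=3,interpolation=2)
b=cv2.resize(grab_frame("top")[120:270,340:470,::-1],None,fx=3,fy=3,interpolation=2)
cv2.imwrite("pics/j3.png",cv2.convertScaleAbs(np.hstack([a,b]),alpha=1.3))
plan([.58,-.27,.2])
E
```

```text
t 22.95 at [0.4577 0.0274 0.1953] psi 90.26 go [-0.2979  0.1209 -0.0046] turn None F [ 0.6057 -0.9441  0.4846] open 0.08555019601461158 q7 -0.4222798433873946
```

View pics/j3.png

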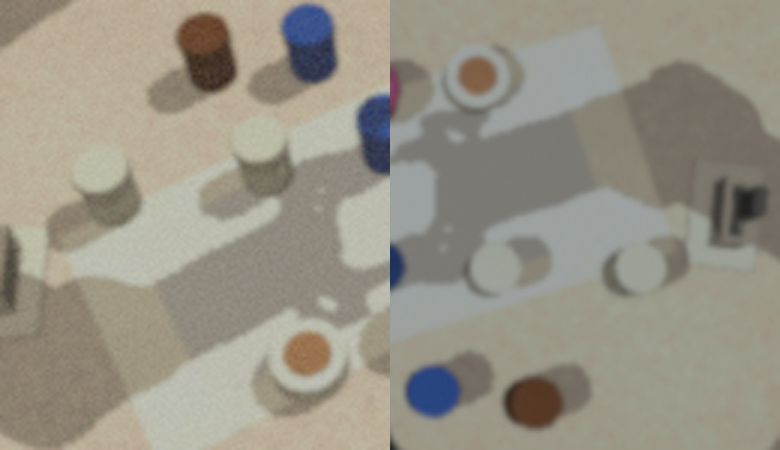

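Jar C has been knocked: it is now at top px (423,208.7) and scene px (193.2,216.5). Jar B is at top (375.3,208.3) and scene (246.3,206.7). The grasps at z≈.031 were too high on the cap, so I go lower at .023.

```bash
python3 - <<'E'
from h import *
np.set_printoptions(precision=4,suppress=True)
print(*[on("top",*p,.056) for p in((375.3,208.3),(423,208.7))],*[on("scene",*p,.056) for p in((246.3,206.7),(193.2,216.5))])
plan([.460,-.198,.023],90)
E
```

```text
[ 0.4551 -0.1995  0.056 ] [ 0.4534 -0.317   0.056 ] [ 0.4597 -0.1989  0.056 ] [ 0.4585 -0.3177  0.056 ]
t 22.95 at [0.4577 0.0274 0.1953] psi 90.26 go [-0.2252  0.0014  0.1725] turn 0.26 F [ 0.6057 -0.9441  0.4846] open 0.08555019601461158 q7 -0.4222798433873946
```

>>> {"api": "send_rows", "payload": {"targets": "-0.04 0 0 0;-0.04 0 0 0;-0.04 0 0 0;-0.04 0 0 0;-0.04 0 0 0;-0.0275 0 0 0;0 0 0.03 0;0 0 0.04 0;0 0 0 0;0 0 0 0"}}

```text
time_s: 23.95
eef_pos: [0.4586, -0.1997, 0.1256]
ee_rot: [-2.216, -2.225, 0.001]
force: [-0.3, 0.6, 0.0]
opening: 0.0854
grip_force: 0.0
```

```bash
python3 - <<'E'
from h import *
plan([.4575,-.199,.023],90)
E
```

```text
t 23.95 at [ 0.4586 -0.1997  0.1256] psi 90.24 go [ 0.0006 -0.0009  0.1026] turn 0.24 F [-0.3151  0.6439  0.0122] open 0.08544316946104984 q7 -0.012843298944297657
```

>>> {"api": "send_rows", "payload": {"targets": "0.001 -0.001 0.03 0;0 0 0.03 0;0 0 0.025 0;0 0 0.018 0;0 0 0 0;0 0 0 0"}}

```text
time_s: 24.55
eef_pos: [0.4598, -0.1983, 0.0242]
ee_rot: [2.213, 2.226, 0.001]
force: [0.9, 0.4, 0.0]
opening: 0.0856
grip_force: 0.0
```

>>> {"api": "send_rows", "payload": {"targets": "0 0 0 0;0 0 0 0;0 0 0 0;0 0 0 0;0 0 0 0;0 0 0 0", "claw": -1}}

```text
time_s: 25.15
eef_pos: [0.4591, -0.1981, 0.0237]
ee_rot: [2.214, 2.227, 0.0]
force: [-1.0, 0.4, 7.1]
opening: 0.0417
grip_force: 29.3
```

>>> {"api": "send_rows", "payload": {"targets": "0 0 -0.03 0;0 0 -0.05 0;0 0 -0.05 0;0 0 -0.05 0;0.04 0 0 0;0.04 0 0 0;0.04 0 0 0;0.04 0 0 0;0.04 0 0 0;0.04 0 0 0"}}

```text
time_s: 26.15
eef_pos: [0.4567, 0.0436, 0.203]
ee_rot: [2.214, 2.228, 0.0]
force: [0.7, -0.2, 0.0]
opening: 0.0413
grip_force: 30.8
```

>>> {"api": "send_rows", "payload": {"targets": "0.04 0.008 0 0;0.04 0.008 0 0;0.04 0 0 0;0.028 0 0 -2;0 0 0 0;0 0 0 0;0 0 0 0"}}

```text
time_s: 26.85
eef_pos: [0.4721, 0.1886, 0.2025]
ee_rot: [2.177, 2.264, -0.002]
force: [0.2, -0.5, 0.4]
opening: 0.0414
grip_force: 30.8
```

```bash
python3 - <<'E'
from h import *
plan([.476,.1895,.031],92.6)
E
```

```text
t 26.85 at [0.4721 0.1886 0.2025] psi 92.24 go [0.001  0.004  0.1715] turn -0.36 F [ 0.1567 -0.4742  0.4277] open 0.041434779458203945 q7 -0.7223677062705488
```

>>> {"api": "send_rows", "payload": {"targets": "0.001 0.004 0 0;0 0 0.03 0;0 0 0.04 0;0 0 0.04 0;0 0 0.025 0;0 0 0.015 0;0 0 0.015 0;0 0 0.006 0;0 0 0 0;0 0 0 0"}}

```text
time_s: 27.85
eef_pos: [0.4767, 0.1913, 0.0322]
ee_rot: [2.176, 2.265, 0.001]
force: [0.4, -0.3, 0.0]
opening: 0.0415
grip_force: 30.8
```

>>> {"api": "send_rows", "payload": {"targets": "0 0 0 0;0 0 0 0;0 0 0 0;0 0 0 0", "claw": 0.4}}

```text
time_s: 28.25
eef_pos: [0.4764, 0.1915, 0.032]
ee_rot: [2.175, 2.266, 0.001]
force: [-0.6, 0.8, -0.2]
opening: 0.06
grip_force: 0.0
```

>>> {"api": "send_rows", "payload": {"targets": "0 0 -0.03 0;0 0 -0.05 0;0 0 -0.05 0;0 0 -0.04 0;-0.04 0 0 0;-0.04 0 0 0;-0.04 0 0 0;-0.04 0 0 0;-0.04 0 0 0;-0.04 0 0 2"}}

```text
time_s: 29.25
eef_pos: [0.4857, -0.0499, 0.2019]
ee_rot: [2.215, 2.228, 0.0]
force: [1.6, -0.5, -0.1]
opening: 0.0598
grip_force: 0.0
```

```bash
python3 - <<'E'
from h import *
plan([.459,-.3175,.125],90)
E
```

```text
t 29.25 at [ 0.4857 -0.0499  0.2019] psi 90.32 go [-0.2674 -0.0283  0.0769] turn 0.32 F [ 1.6174 -0.5452 -0.1499] open 0.05983171550408712 q7 -0.27246687260613156
```

>>> {"api": "send_rows", "payload": {"targets": "-0.04 -0.006 0 0;-0.04 -0.006 0 0;-0.04 -0.006 0 0;-0.04 -0.006 0 0;-0.04 -0.004 0 0;-0.04 0 0 0;-0.024 0 0 0;0 0 0.04 0;0 0 0.04 0;0 0 0 0", "claw": 1}}

```text
time_s: 30.25
eef_pos: [0.4556, -0.3108, 0.1174]
ee_rot: [-2.208, -2.221, 0.004]
force: [-0.2, 0.5, 0.1]
opening: 0.0853
grip_force: 0.0
```

>>> {"api": "send_rows", "payload": {"targets": "0 0 0 0;0 0 0 0"}}

```text
time_s: 30.45
eef_pos: [0.4612, -0.3128, 0.1236]
ee_rot: [2.212, 2.227, 0.002]
force: [-0.6, -0.6, 0.5]
opening: 0.0852
grip_force: 0.0
```

```bash
python3 - <<'E'
from h import *
plan([.459,-.3175,.023],90)
E
```

```text
t 30.45 at [ 0.4612 -0.3128  0.1236] psi 90.38 go [-0.0045 -0.0025  0.1006] turn 0.38 F [-0.6266 -0.5542  0.4799] open 0.08518302803423894 q7 0.17092732526767193
```

>>> {"api": "send_rows", "payload": {"targets": "-0.005 -0.002 0.03 0;0 0 0.03 0;0 0 0.025 0;0 0 0.016 0;0 0 0 0;0 0 0 0"}}

```text
time_s: 31.05
eef_pos: [0.4591, -0.318, 0.0223]
ee_rot: [2.212, 2.227, 0.001]
force: [0.2, -0.2, 0.1]
opening: 0.0855
grip_force: 0.0
```

>>> {"api": "send_rows", "payload": {"targets": "0 0 0 0;0 0 0 0;0 0 0 0;0 0 0 0;0 0 0 0;0 0 0 0", "claw": -1}}

```text
time_s: 31.65
eef_pos: [0.4582, -0.318, 0.0218]
ee_rot: [2.214, 2.227, 0.0]
force: [-1.1, 0.1, 5.8]
opening: 0.0414
grip_force: 29.5
```

>>> {"api": "send_rows", "payload": {"targets": "0 0 -0.03 0;0 0 -0.05 0;0 0 -0.05 0;0 0 -0.05 0;0.04 0.006 0 0;0.04 0.006 0 0;0.04 0.006 0 0;0.04 0.006 0 0;0.04 0.006 0 0;0.04 0.006 0 0"}}

```text
time_s: 32.65
eef_pos: [0.492, -0.0758, 0.2009]
ee_rot: [2.215, 2.228, 0.0]
force: [1.0, 0.8, -1.0]
opening: 0.0415
grip_force: 31.0
```

>>> {"api": "send_rows", "payload": {"targets": "0.04 0.006 0 0;0.04 0.006 0 0;0.04 0.006 0 0;0.04 0.006 0 0;0.04 0.006 0 0;0.04 0.006 0 0;0.029 0.002 0 0;0 0 0 -8;0 0 0 -8;0 0 0 -8"}}

```text
time_s: 33.65
eef_pos: [0.5282, 0.1923, 0.2007]
ee_rot: [1.694, 2.646, -0.001]
force: [0.4, -0.5, -0.9]
opening: 0.0416
grip_force: 31.0
```

>>> {"api": "send_rows", "payload": {"targets": "0 0 0 -8;0 0 0 -8;0 0 0 -8;0 0 0 -8;0 0 0 -8;0 0 0 -8;0 0 0 -8;0 0 0 -8;0 0 0 -4;0 0 0 0"}}

```text
time_s: 34.65
eef_pos: [0.5284, 0.1916, 0.2005]
ee_rot: [0.064, -3.14, -0.0]
force: [0.4, 0.1, -0.6]
opening: 0.0417
grip_force: 30.9
```

```bash
python3 - <<'E'
from h import *
plan([.5322,.1913,.029],182.6)
E
```

```text
t 34.65 at [0.5284 0.1916 0.2005] psi -177.66 go [-0.0039 -0.0005  0.1715] turn -0.26 F [ 0.3865  0.121  -0.6274] open 0.041733163011842135 q7 0.6108599739794252
```

>>> {"api": "send_rows", "payload": {"targets": "-0.004 -0.0005 0 0;0 0 0.03 0;0 0 0.04 0;0 0 0.04 0;0 0 0.025 0;0 0 0.015 0;0 0 0.015 0;0 0 0.005 0;0 0 0 0;0 0 0 0"}}

```text
time_s: 35.65
eef_pos: [0.5363, 0.2018, 0.0367]
ee_rot: [-0.069, 3.13, 0.023]
force: [-2.3, 9.6, 23.5]
opening: 0.0415
grip_force: 71.7
```

>>> {"api": "send_rows", "payload": {"targets": "0 0 0 0;0 0 0 0;0 0 0 0;0 0 0 0", "claw": 0.3}}

```text
time_s: 36.05
eef_pos: [0.5328, 0.1908, 0.0305]
ee_rot: [0.063, -3.141, 0.002]
force: [0.2, 0.9, 0.8]
opening: 0.0553
grip_force: 0.5
```

>>> {"api": "send_rows", "payload": {"targets": "0 0 -0.03 0;0 0 -0.05 0;0 0 -0.05 0;0 0 -0.05 0;0 -0.04 0 0;0 -0.04 0 0;0 -0.04 0 0;0 -0.04 0 0;0 -0.04 0 0;0 -0.04 0 0"}}

```text
time_s: 37.05
eef_pos: [0.5413, -0.0514, 0.21]
ee_rot: [0.062, -3.139, 0.002]
force: [0.8, -0.2, 0.2]
opening: 0.055
grip_force: 0.0
```

>>> {"api": "send_rows", "payload": {"targets": "-0.01 -0.04 0 0;0 -0.04 0 0;0 -0.04 0 0;0 0 0 0;0 0 0 0"}}

```text
time_s: 37.55
eef_pos: [0.5561, -0.1697, 0.2096]
ee_rot: [0.058, -3.138, -0.0]
force: [-0.7, 0.5, 0.1]
opening: 0.0557
grip_force: 0.0
```

```bash
python3 - <<'E'
from h import *
a=cv2.resize(grab_frame("scene")[140:260,330:480,::-1],None,fx=4,fy=4,interpolation=2)
b=cv2.resize(grab_frame("top")[90:235,170:300,::-1],None,fx=4,fy=4,interpolation=2)[50:530]
o=cv2.convertScaleAbs(np.hstack([a,b]),alpha=1.2); print(o.shape)
o=cv2.resize(o,None,fx=.7,fy=.7); cv2.imwrite("pics/w.png",o)
plan([.58,-.27,.2])
E
```

```text
(480, 1120, 3)
t 37.65 at [ 0.5567 -0.1669  0.2104] psi -177.6 go [-0.019  -0.104   0.0103] turn None F [-0.5477 -0.0168 -0.4073] open 0.05533773268577308 q7 1.2477562771802606
```

View pics/w.png

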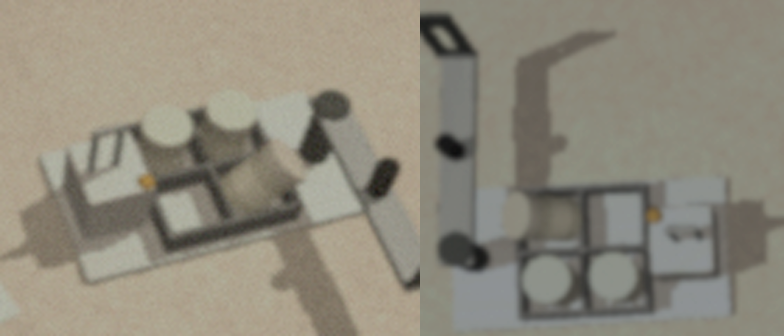

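Wells 0 and 1 are good. The third jar caught the well's +y wall and lies tilted in well2, with its cap toward +y: top px ≈(204.6,178.6), scene ≈(432.9,198.2). I'll grip its cap across x and raise it along an arc.

```bash
python3 - <<'E'
from h import *
np.set_printoptions(precision=4,suppress=True)
print(tri((432.9,198.2),(204.6,178.6)),tri((409.3,211.4),(225.4,180.4)))
T=lambda u,v:(170+(u-420)/2.8,102.5+v/2.8)
for p in((547,278),(612,275)): print("cap",on("top",*T(*p),.062)[:2])
S=lambda u,v:(330+u/2.8,140+v/2.8)
for p in((230,110),(167,124)): print("cap",on("scene",*S(*p),.062)[:2])
print("tray top",[on("top",*T(*p),.03)[:2] for p in((520,316),(650,310),(648,188))])
print("tray scene",[on("scene",*S(*p),.03)[:2] for p in((297,212),(165,248))])
plan([.537,.225,.2],90)
E
```

```text
(array([0.5314, 0.2195, 0.0517]), np.float64(0.7451018341276096)) (array([0.5318, 0.1729, 0.0132]), np.float64(5.5748292819287855))
cap [0.4727 0.1895]
cap [0.475  0.1335]
cap [0.4766 0.1881]
cap [0.4783 0.1327]
tray top [array([0.4424, 0.2194]), array([0.447 , 0.1046]), array([0.5571, 0.1076])]
tray scene [array([0.5656, 0.2189]), array([0.5733, 0.1038])]
t 37.65 at [ 0.5567 -0.1669  0.2104] psi -177.6 go [0.0033 0.3924 0.0106] turn 92.4 F [-0.5477 -0.0168 -0.4073] open 0.05533773268577308 q7 1.2477562771802606
```

The +y finger evidently came down on the open keeper bar. Plan: regrip the tipped jar across x, lift it, right it flush against the end block's -x face, then put it in well3 with a diagonal grip.

>>> {"api": "send_rows", "payload": {"targets": "0 0 0 8.4;0 0 0 8.4;0 0 0 8.4;0 0 0 8.4;0 0 0 8.4;0 0 0 8.4;0 0 0 8.4;0 0 0 8.4;0 0 0 8.4;0 0 0 8.4"}}

```text
time_s: 38.65
eef_pos: [0.5571, -0.1657, 0.2108]
ee_rot: [-2.057, -2.374, 0.0]
force: [0.8, -0.3, 0.2]
opening: 0.0555
grip_force: 0.0
```

>>> {"api": "send_rows", "payload": {"targets": "0 0 0 8.4;0.04 -0.003 0 0;0.04 -0.003 0 0;0.04 -0.003 0 0;0.04 -0.003 0 0;0.04 -0.003 0 0;0.04 -0.003 0 0;0.04 -0.003 0 0;0.04 -0.003 0 0;0.04 0 0 0"}}

```text
time_s: 39.65
eef_pos: [0.5318, 0.1953, 0.2109]
ee_rot: [-2.219, -2.224, 0.001]
force: [0.5, -0.2, -0.3]
opening: 0.0558
grip_force: 0.0
```

>>> {"api": "send_rows", "payload": {"targets": "0.025 0 0 0;0 0 0 0;0 0 0 0;0 0 0 0"}}

```text
time_s: 40.05
eef_pos: [0.5333, 0.2164, 0.2105]
ee_rot: [2.222, 2.22, -0.002]
force: [0.4, -0.6, -0.2]
opening: 0.0552
grip_force: 0.0
```

```bash
python3 - <<'E'
from h import *
plan([.5325,.218,.031],90)
E
```

```text
t 40.05 at [0.5333 0.2164 0.2105] psi 89.94 go [ 0.0018 -0.0007  0.1795] turn -0.06 F [ 0.3786 -0.5953 -0.1713] open 0.055215861928902814 q7 -0.7813627756612261
```

>>> {"api": "send_rows", "payload": {"targets": "0.002 -0.001 0.03 0;0 0 0.04 0;0 0 0.04 0;0 0 0.02 0;0 0 0.015 0;0 0 0.012 0;0 0 0.01 0;0 0 0.011 0;0 0 0 0"}}

```text
time_s: 40.95
eef_pos: [0.5322, 0.219, 0.0318]
ee_rot: [-2.222, -2.22, 0.002]
force: [-0.5, 0.7, -0.3]
opening: 0.0556
grip_force: 0.0
```

```bash
python3 - <<'E'
from h import *
plan([.5325,.218,.031],90)
E
```

```text
t 40.95 at [0.5322 0.219  0.0318] psi 89.95 go [-0.001   0.0003  0.0008] turn -0.05 F [-0.5366  0.7031 -0.3245] open 0.05561713705073423 q7 -0.94131502415109
```

>>> {"api": "send_rows", "payload": {"targets": "0 0 0 0;0 0 0 0;0 0 0 0;0 0 0 0;0 0 0 0", "claw": -1, "grip_force": 25}}

```text
time_s: 41.45
eef_pos: [0.533, 0.2197, 0.0331]
ee_rot: [2.222, 2.22, 0.002]
force: [0.5, 0.8, 1.4]
opening: 0.0406
grip_force: 25.3
```

>>> {"api": "send_rows", "payload": {"targets": "0 0 -0.02 0;0 0 -0.03 0;0 0 -0.04 0;0 0 -0.04 0;0 0 -0.04 0;0 0 0 -8.4;0 0 0 -8.4;0 0 0 -8.4;0 0 0 -8.4;0 0 0 0"}}

```text
time_s: 42.45
eef_pos: [0.5324, 0.219, 0.2024]
ee_rot: [-1.485, -2.768, 0.0]
force: [-0.9, -0.1, -1.0]
opening: 0.0413
grip_force: 25.7
```

```bash
python3 - <<'E'
from h import *
plan([.40,.06,.2],180)
a=cv2.resize(grab_frame("scene")[100:260,330:480,::-1],None,fx=3.5,fy=3.5,interpolation=2)
cv2.imwrite("pics/x.png",cv2.convertScaleAbs(a,alpha=1.2))
E
```

```text
t 42.45 at [0.5324 0.219  0.2024] psi 123.57 go [-0.0593 -0.1983  0.0025] turn -56.43 F [-0.9024 -0.069  -1.0052] open 0.041290192192652155 q7 -0.3080146766309509
```

View pics/x.png

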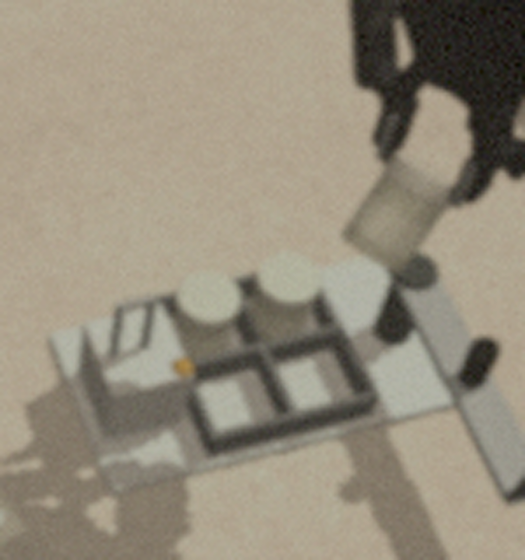

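>>> {"api": "send_rows", "payload": {"targets": "0 0 0 -8;0 0 0 -8;0 0 0 -8;0 0 0 -8;0 0 0 -8;0 0 0 -8;0 0 0 -8.4;0.03 -0.04 0 0;0.03 -0.04 0 0;0.03 -0.04 0 0"}}

```text
time_s: 43.5
eef_pos: [0.441, 0.0982, 0.2022]
ee_rot: [-0.006, -3.141, 0.001]
force: [1.4, -0.4, 0.2]
opening: 0.0413
grip_force: 25.8
```

>>> {"api": "send_rows", "payload": {"targets": "0.03 -0.037 0 0;0.003 0 0.03 0;0 0 0.04 0;0 0 0.04 0;0 0 0.03 0;0 0 0.018 0;0 0 0 0;0 0 0 0"}}

```text
time_s: 44.3
eef_pos: [0.4097, 0.0628, 0.045]
ee_rot: [0.003, 3.142, -0.0]
force: [0.0, 1.5, 0.1]
opening: 0.0411
grip_force: 25.8
```

```bash
python3 - <<'E'
from h import *
plan([.457,.062,.042],180)
E
```

```text
t 44.3 at [0.4097 0.0628 0.045 ] psi 179.88 go [-0.0473 -0.0007  0.003 ] turn -0.12 F [0.0285 1.483  0.0763] open 0.041077667223516995 q7 0.24255558930474896
```

Push toward the block slowly, watching the force.

>>> {"api": "send_rows", "payload": {"targets": "-0.006 0 0 0;-0.006 0 0 0;-0.006 0 0 0;-0.006 0 0 0;-0.005 0 0 0;-0.004 0 0 0;-0.004 0 0 0;0 0 0 0;0 0 0 0"}}

```text
time_s: 45.2
eef_pos: [0.4472, 0.0623, 0.0447]
ee_rot: [0.002, 3.141, 0.0]
force: [-1.4, 0.2, -1.2]
opening: 0.0413
grip_force: 27.2
```

>>> {"api": "send_rows", "payload": {"targets": "-0.004 0 0 0;-0.003 0 0 0;0 0 0 0;0 0 0 0"}}

```text
time_s: 45.6
eef_pos: [0.454, 0.0625, 0.0447]
ee_rot: [0.002, 3.141, 0.0]
force: [-1.6, -1.4, -2.0]
opening: 0.0411
grip_force: 27.0
```

>>> {"api": "send_rows", "payload": {"targets": "-0.002 0 0 0;-0.001 0 0 0;0 0 0 0"}}

```text
time_s: 45.9
eef_pos: [0.4566, 0.0625, 0.0447]
ee_rot: [0.001, 3.142, 0.0]
force: [-2.3, 0.8, -0.3]
opening: 0.041
grip_force: 27.1
```

>>> {"api": "send_rows", "payload": {"targets": "-0.001 0 0 0;-0.001 0 0 0;0 0 0 0"}}

```text
time_s: 46.2
eef_pos: [0.4588, 0.0625, 0.0447]
ee_rot: [0.001, 3.141, 0.0]
force: [-2.4, 0.0, -0.4]
opening: 0.0409
grip_force: 26.8
```

>>> {"api": "send_rows", "payload": {"targets": "-0.001 0 0 0;-0.001 0 0 0;0 0 0 0"}}

```text
time_s: 46.5
eef_pos: [0.4608, 0.0625, 0.0447]
ee_rot: [0.001, 3.141, 0.0]
force: [-2.3, 0.1, 0.1]
opening: 0.0409
grip_force: 26.6
```

>>> {"api": "send_rows", "payload": {"targets": "-0.0015 0 0 0;-0.0015 0 0 0;0 0 0 0"}}

```text
time_s: 46.8
eef_pos: [0.4639, 0.0623, 0.0447]
ee_rot: [0.002, 3.141, -0.0]
force: [-1.0, -0.5, -0.8]
opening: 0.0409
grip_force: 26.0
```

```bash
python3 - <<'E'
from h import *
plan([.457,.062,.042],180)
im=grab_frame("scene")
# jar vs block silhouettes: print coarse classes
c=im[160:235,325:400].astype(int)
cv2.imwrite("pics/y.png",cv2.convertScaleAbs(cv2.resize(im[130:260,300:450,::-1],None,fx=4.5,fy=4.5,interpolation=2),alpha=1.2))
E
```

```text
t 46.8 at [0.4639 0.0623 0.0447] psi 179.94 go [ 0.0069 -0.0003  0.0027] turn -0.06 F [-1.0393 -0.4703 -0.7533] open 0.0408588782038229 q7 0.38884424312406013
```

View pics/y.png

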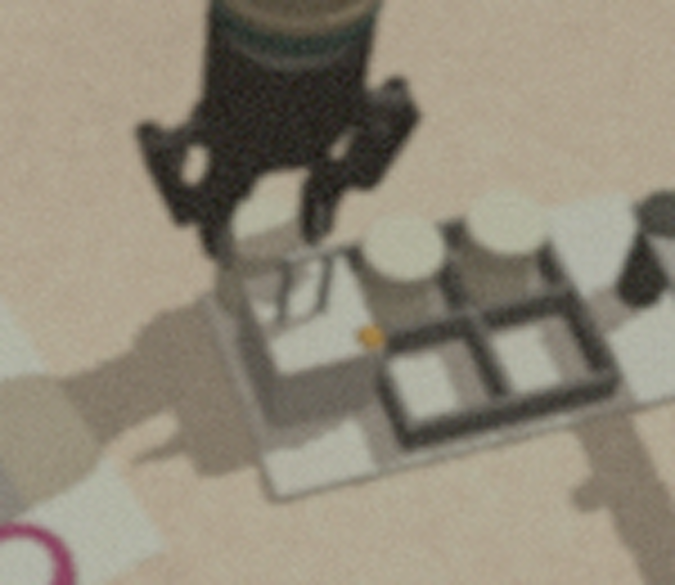

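```bash
python3 - <<'E'
from h import *
np.set_printoptions(precision=1,suppress=True)
g=lambda p:(proj("scene",p)-[300,130]+.5)*4.5
for p in([.509,.08,.118],[.509,.08,.066],[.477,.132,.062],[.477,.132,.006],[.464,.0625,.083],[.464,.0625,.069],[.464,.0625,.02]): print(p,g(p))
E
```

```text
[0.509, 0.08, 0.118] [336.  249.6]
[0.509, 0.08, 0.066] [325.4 310.1]
[0.477, 0.132, 0.062] [403.5 244.8]
[0.477, 0.132, 0.006] [389.9 305.6]
[0.464, 0.0625, 0.083] [269.1 225.8]
[0.464, 0.0625, 0.069] [267.1 242. ]
[0.464, 0.0625, 0.02] [260.4 296. ]
```

The jar is roughly upright, perhaps a little over-rotated. I set it on open table to seat it flat and regrip it lower.

>>> {"api": "send_rows", "payload": {"targets": "0.01 0 0 0;0.02 0 0 0;0.02 0 0 0;0 0 0.005 0;0 0 0.005 0;0 0 0.003 0;0 0 0 0;0 0 0 0"}}

```text
time_s: 47.65
eef_pos: [0.414, 0.0627, 0.0315]
ee_rot: [0.002, 3.141, 0.001]
force: [-0.2, -0.4, -1.4]
opening: 0.0413
grip_force: 25.4
```

>>> {"api": "send_rows", "payload": {"targets": "0 0 0.002 0;0 0 0.002 0;0 0 0.001 0;0 0 0 0"}}

```text
time_s: 48.05
eef_pos: [0.4176, 0.0628, 0.0284]
ee_rot: [0.001, 3.134, -0.001]
force: [3.4, -1.9, 19.1]
opening: 0.0412
grip_force: 27.7
```

>>> {"api": "send_rows", "payload": {"targets": "0 0 0.002 0;0 0 0.002 0;0 0 0.001 0;0 0 0 0"}}

```text
time_s: 48.45
eef_pos: [0.4219, 0.0621, 0.0253]
ee_rot: [0.002, 3.126, -0.004]
force: [8.5, -5.8, 38.5]
opening: 0.0408
grip_force: 35.4
```

>>> {"api": "send_rows", "payload": {"targets": "0 0 -0.005 0;0 0 -0.002 0;0 0 0 0"}}

```text
time_s: 48.75
eef_pos: [0.4133, 0.0624, 0.0287]
ee_rot: [-0.002, -3.141, -0.0]
force: [-0.5, -0.2, -0.4]
opening: 0.0411
grip_force: 31.5
```

>>> {"api": "send_rows", "payload": {"targets": "0.004 0 0 0;0.004 0 0.0005 0;0.004 0 0.001 0;0.003 0 0.001 0;0 0 0 0"}}

```text
time_s: 49.25
eef_pos: [0.4004, 0.0626, 0.0271]
ee_rot: [-0.0, 3.137, -0.001]
force: [2.4, -2.0, 11.1]
opening: 0.0412
grip_force: 32.7
```

```bash
python3 - <<'E'
from h import *
im=grab_frame("scene")
g=cv2.cvtColor(im,cv2.COLOR_RGB2GRAY)
u,v=proj("scene",[.4,.0626,.05]).astype(int); print(u,v, proj("scene",[.4,.0626,.0]),proj("scene",[.4,.0626,.056]))
b=im.astype(int)
for y in range(v-14,v+20): print(y,' '.join(f"{g[y,x]//10:2d}" for x in range(u-17,u+20)))
print("r-b")
for y in range(v-14,v+20,2): print(y,' '.join(f"{(b[y,x,0]-b[y,x,2]):2d}" for x in range(u-17,u+20)))
E
```

```text
350 166 [349.83244574 179.21614306] [351.11012111 165.41301313]
152  9 11 12 11  8  4  3  3  3  3  4  4  2  3  4  6  8 10 11 12 12 12 12 13 13 12 10  7  5  4  2  3  3  3  3  4  3
153  7 10 11  9  7  4  3  3  3  3  4  3  3  3  5  8 10 12 13 13 13 13 13 13 13 11  8  5  4  3  3  2  2  3  3  3  3
154  4  7  7  6  4  3  2  4  3  3  3  3  3  4  6  9 12 13 13 13 13 13 13 13 12 10  6  4  2  3  4  3  3  3  3  4  5
155  3  3  3  4  3  3  4  3  3  3  3  3  3  4  8 11 12 13 13 13 13 13 13 13 12 10  6  3  3  3  3  2  3  4  5  8  9
156  3  3  3  3  3  3  3  3  3  2  3  3  4  7  9 12 13 13 13 13 13 13 13 13 12 10  6  3  4  3  3  3  4  6  8 10 12
157  3  3  3  3  4  3  3  4  3  3  3  4  7  9 11 12 13 13 13 13 13 13 13 13 12  9  6  3  4  3  3  3  4  6 10 12 13
158  3  3  2  3  3  3  4  3  3  3  4  5 10 12 13 14 13 13 14 13 13 13 13 13 12  9  5  4  3  4  4  4  5  8 11 13 13
159  3  3  3  3  2  3  3  3  3  3  5  8 11 13 14 14 14 14 14 14 13 14 14 13 12  8  4  3  4  5  5  4  7 11 13 13 13
160  3  4  3  3  3  3  3  3  3  3  6 10 13 13 14 14 14 14 14 14 14 14 14 13 11  8  5  3  4  5  5  5  8 11 13 13 13
1
[... 4132 characters left out ...]
3 23 26 24
174 25 27 30 27 27 27 26 24 25 20 19 21 21 18 22 20 19 20 20 20 18 19 19 20 20 24 25 26 26 25 26 24 24 25 25 22 26
176 26 28 27 27 27 24 25 23 21 19 17 18 20 23 20 18 21 18 21 20 22 16 21 22 25 26 27 26 27 25 27 26 25 25 26 25 23
178 22 25 24 24 24 23 25 22 23 18 19 21 21 19 22 20 21 22 21 23 17 21 24 22 25 30 28 29 26 26 25 27 25 26 25 26 25
180 23 25 23 19 23 26 24 21 17 20 18 16 18 21 17 18 20 20 18 20 19 21 21 21 25 27 27 26 25 27 26 26 28 25 24 27 28
182 24 24 22 24 23 24 21 21 22 22 19 21 18 20 16 17 23 19 21 22 19 21 22 24 27 27 27 29 27 26 26 25 25 26 25 24 22
184 22 22 21 21 24 22 23 22 23 22 23 21 22 22 21 21 22 20 19 22 19 25 25 29 26 27 28 27 27 23 25 23 28 26 22 23 21
```

ASCII readout: the cap's face is thin (rows 158-164), so the cap still leans toward -x. I drag it toward +x with light downward pressure.

>>> {"api": "send_rows", "payload": {"targets": "-0.004 0 0 0;-0.004 0 0 0;-0.004 0 0 0;-0.004 0 0 0;0 0 0 0"}}

```text
time_s: 49.8
eef_pos: [0.4148, 0.0626, 0.026]
ee_rot: [-0.002, -3.142, -0.001]
force: [-0.0, -0.5, 2.3]
opening: 0.0413
grip_force: 31.9
```

>>> {"api": "send_rows", "payload": {"targets": "-0.004 0 0.0005 0;-0.004 0 0.0005 0;-0.004 0 0.0005 0;0 0 0 0;0 0 0 0"}}

```text
time_s: 50.3
eef_pos: [0.427, 0.0624, 0.0247]
ee_rot: [0.002, 3.141, -0.0]
force: [-0.2, -0.7, 3.8]
opening: 0.0411
grip_force: 31.8
```

```bash
cat >> h.py <<'E'
def ascii(n,p,dv=(-14,30),du=(-17,20)):
    im=grab_frame(n); g=cv2.cvtColor(im,cv2.COLOR_RGB2GRAY); u,v=proj(n,p).astype(int); print(u,v)
    for y in range(v+dv[0],v+dv[1]): print(y,''.join(f"{g[y,x]//10:x}" for x in range(u+du[0],u+du[1])))
E
python3 - <<'E'
from h import *
plan([.425,.062,.02],180)
ascii("scene",read_state()["eef_pos"]+[0,0,.025])
E
```

```text
t 50.3 at [0.427  0.0624 0.0247] psi 179.94 go [ 0.002  -0.0004  0.0047] turn -0.06 F [-0.1803 -0.6818  3.7803] open 0.041076097042683446 q7 0.2287360932503391
353 175
161 accb853333433334678abccccca8533333434
162 8bb97433333333458bcddddddc96433333323
163 6887533334322358bdddddddda75333343335
164 4454332333333369cdddddddda64343332467
165 333332332333358bddeededdda6332333469b
166 33333433333457adeeeeeedeca543433358bd
167 3333332333468bcdeeeeeeedc953344347acd
168 322333334348bdeeeeeeeeedc954455469cdd
169 324332333369cdeeeeeeeeedc95355547bddd
170 33444343347bdeeeeeeeededb85235557bddd
171 56663333347ceeeeeeedddcba85345558bddd
172 89a85333458beeeeeedccbbba74445558bded
173 bcc96444468cdeddddcbaaaaa85445569cddd
174 ddda6344668bddcbbbbaaaaaa8545679bdddd
175 ddda6534667abbbbabaaaaaaa864579bddddd
176 ddcb85346669aaaaaaaaaaaa998679bddeddd
177 dddc95446678aaabaaaaaa99abb99acddeded
178 dddca75466789aabbaaaa988accccdddddddd
179 ddddb9776667889aa9998889bdddddddedddd
180 ddddcca87666888888988889bdddddddddded
181 ddddddca8677778878887889bdddddddddedd
182 ddddddca877778878888778acdddddedddedd
183 dddc
[... 215 characters left out ...]
7788999899898acddb99aabbcca8
189 9a99a99998878899988889bcddb88acddedb8
190 99999999a988888888889bcdddb89bdeeeda8
191 aa9aaa9a99998888899bcddeddb89cdeeeca8
192 aaaa9999aa9999989abddeeeeda89ceeeec98
193 99aa99aaa9aaaa9aaaceeeeeeca89ceeeec99
194 a99aaaa9aaaaaabbbabceeeeeca8bdeeedb99
195 a99aaaaaaaaaaabccbbcdeeedb98bdeeedb89
196 aa9a99999abaabbccbabdeeedb88bdeeeda89
197 999a9a9a9aaaaabbca9acdeedb99ceeeec98a
198 99aaaa999aabaabbba89bdeedb89ceeedc99b
199 aa9a9aa9a9aaaabbb988acdeda89cdddcbbbc
200 a99aaa9a999abbccc9889cddca89bccbbccdd
201 9a9aaa99999abcddc9878abcb99abbbccdeee
202 9aaaaaa9a99bcdeec97789aaaaaabccdeeeee
203 a9aa999999abdeedb977789aaaabcdeeeeeee
204 aaaaaa999aabdeeeb977779abbcddeeeeeeee
```

Counting the finger's shadow on the cap, the face now spans rows 165-178, which is what an upright jar should show. I release, lift, and read it again.

>>> {"api": "send_rows", "payload": {"targets": "0 0 0 0;0 0 0 0;0 0 0 0;0 0 0 0;0 0 -0.01 0;0 0 -0.03 0;0 0 -0.04 0;0 0 -0.05 0;0 0 -0.04 0;0 0 0 0", "claw": 0.3}}

```text
time_s: 51.35
eef_pos: [0.4295, 0.0638, 0.1989]
ee_rot: [0.002, 3.133, 0.002]
force: [0.1, 0.4, -0.1]
opening: 0.0554
grip_force: 0.0
```

```bash
python3 - <<'E'
from h import *
plan([.427,.062,.02],180)
ascii("scene",[.427,.0624,.05],(-14,22))
E
```

```text
t 51.35 at [0.4295 0.0638 0.1989] psi 179.92 go [ 0.0041 -0.0021  0.1789] turn -0.08 F [ 0.1182  0.4418 -0.0715] open 0.055361863510897835 q7 0.6743979537261239
353 175
161 ddddddddddddddddddddddddddddddddddddd
162 dcdcddddddddddddddddddddddddddddddddd
163 ddddddddddddddddddddddddddddddddddddd
164 ddddddddddddddddddddddddddddddddddddd
165 ddddddddddddddddddddddddddddddddddddd
166 ddccddddddddddddeededdddddddddddddddd
167 ddddddddddddeeeeeeeeeededdddddddedddd
168 dddddddddddedeeeedeeededddddddddddddd
169 dddddddddddeeeeeeeeeeeeeddddddddddddd
170 ddddddddddeeeeeeeeeeeeeeddddddddddddd
171 dddddddcddeeeeeeeeeeeeeeedddddddddddd
172 cddddddcdeeeeedeeeeeeeeeddddddddddddd
173 dddddddccdeeeeeeeeeeeeeeddddddddddddd
174 dddddddccdeeeeeeeeeeeeeeddddddddddddd
175 cddddddcbcdddeeeeeeeeeeedcddddddddddd
176 ddddddcbabddeeeeeeeeeeedcccdddddddddd
177 dddddddba9bcdeeeeeeeeddcbcddddddddddd
178 dddddddc989acddedddddcbaacddddddddddd
179 ddddddcc97889abcccccba99bcddddddddddd
180 dddddddb9888899a99999889bdddddddddddd
181 dddddddb987777888888888accdddddddeddd
182 ddddddca987777888887778acdddddddddddd
183 ddddccb9888877888788888acdddddddddddd
184 dccccba9888888888888889acdddddddddccc
185 cbbba998888888888888899bcddddccccccbb
186 aaaaa998888899889999899bdddcccbbbbaa9
187 9a99a99887888889989999abcdcbaaaabaa97
188 999aaa9988788989889889acddb99aabbcca8
189 a999999988888888988999acdda89acddedb8
190 999a99a99888888888899bcdddb88bdeeeda8
191 aaa999aaa9888888889abcdeedb89cdeeeca8
192 aa9a999aaa999999aabddeeeeda89cdeeec98
193 9aaa99999a9aabbccbcdeeeeeca89ceeedb98
194 9a9aaaaaaaaabcdddcbceeeedc98aceeedb88
195 9999aa9aaabcdeeedbacdeeedb99bdeeedb89
196 9aa999a9abdddeeedb9bdeeedb88bddeeda89
```

>>> {"api": "send_rows", "payload": {"targets": "0 0 0 8.4;0 0 0 8.4;0 0 0 8.4;0 0 0 8.4;0 0 0 8.4;0 0 0 8.4;0 0 0 8.4;0 0 0 8.4;0 0 0 8.4;0 0 0 8.4", "claw": 0.8}}

```text
time_s: 52.4
eef_pos: [0.4254, 0.0619, 0.1935]
ee_rot: [-2.109, -2.327, 0.004]
force: [0.8, -0.4, 1.3]
opening: 0.0768
grip_force: 0.0
```

>>> {"api": "send_rows", "payload": {"targets": "0 0 0 8.4;0 0 0 8.4;0 0 0 8.4;0 0 0 8.4;0 0 0 8.4;0 0 0 6;0 0 0 0;0 0 0 0"}}

```text
time_s: 53.2
eef_pos: [0.4258, 0.0623, 0.1939]
ee_rot: [-2.869, -1.281, 0.003]
force: [-0.7, 0.5, 0.4]
opening: 0.0767
grip_force: 0.0
```

```bash
python3 - <<'E'
from h import *
p=on("scene",352.7,172.3,.056); print(p)
plan([p[0],p[1],.023],47.6)
E
```

```text
[0.42090761 0.06071491 0.056     ]
t 53.2 at [0.4258 0.0623 0.1939] psi 48.12 go [-0.0041 -0.0024  0.1709] turn 0.52 F [-0.7432  0.5398  0.4267] open 0.07668371556860772 q7 -1.1924308447245688
```

>>> {"api": "send_rows", "payload": {"targets": "-0.004 -0.0025 0.03 0;0 0 0.04 0;0 0 0.04 0;0 0 0.03 0;0 0 0.02 0;0 0 0.011 0;0 0 0 0;0 0 0 0"}}

```text
time_s: 54.0
eef_pos: [0.4219, 0.0613, 0.0236]
ee_rot: [-2.869, -1.278, 0.0]
force: [0.9, -0.1, 0.6]
opening: 0.0768
grip_force: 0.0
```

>>> {"api": "send_rows", "payload": {"targets": "0 0 0 0;0 0 0 0;0 0 0 0;0 0 0 0;0 0 0 0;0 0 0 0", "claw": -1, "grip_force": 35}}

```text
time_s: 54.6
eef_pos: [0.4227, 0.0613, 0.0246]
ee_rot: [2.87, 1.277, 0.003]
force: [-1.2, 0.4, 5.4]
opening: 0.0413
grip_force: 34.5
```

>>> {"api": "send_rows", "payload": {"targets": "0 0 -0.03 0;0 0 -0.05 0;0 0 -0.05 0;0 0 -0.05 0;0.033 0.008 0 0;0.033 0.008 0 0;0.033 0.008 0 0;0.031 0.009 0 0;0 0 0 0;0 0 0 0"}}

```text
time_s: 55.6
eef_pos: [0.533, 0.1356, 0.2034]
ee_rot: [-2.87, -1.278, 0.002]
force: [0.3, -1.4, -1.7]
opening: 0.041
grip_force: 35.9
```

```bash
python3 - <<'E'
from h import *
plan([.534,.1355,.0325],47.6)
E
```

```text
t 55.6 at [0.533  0.1356 0.2034] psi 47.99 go [0.0007 0.0009 0.1709] turn 0.39 F [ 0.2854 -1.4003 -1.7264] open 0.04100249478033385 q7 -1.3465123402446848
```

>>> {"api": "send_rows", "payload": {"targets": "0.001 0.001 0.03 0;0 0 0.04 0;0 0 0.04 0;0 0 0.02 0;0 0 0.012 0;0 0 0.008 0;0 0 0 0"}}

```text
time_s: 56.3
eef_pos: [0.5346, 0.1353, 0.0536]
ee_rot: [2.87, 1.276, -0.001]
force: [0.2, 0.4, -1.5]
opening: 0.0407
grip_force: 35.9
```

>>> {"api": "send_rows", "payload": {"targets": "0 0 0.008 0;0 0 0.006 0;0 0 0 0;0 0 0 0"}}

```text
time_s: 56.7
eef_pos: [0.535, 0.1357, 0.0398]
ee_rot: [2.87, 1.277, 0.0]
force: [-0.1, 0.4, -1.1]
opening: 0.041
grip_force: 35.9
```

>>> {"api": "send_rows", "payload": {"targets": "0 0 0.004 0;0 0 0.003 0;0 0 0 0;0 0 0 0"}}

```text
time_s: 57.1
eef_pos: [0.5349, 0.1356, 0.0326]
ee_rot: [2.87, 1.277, -0.0]
force: [-0.1, 0.7, -1.0]
opening: 0.0412
grip_force: 35.9
```

>>> {"api": "send_rows", "payload": {"targets": "0 0 0 0;0 0 0 0;0 0 0 0;0 0 0 0", "claw": 0.3}}

```text
time_s: 57.5
eef_pos: [0.5351, 0.1357, 0.0328]
ee_rot: [2.87, 1.277, 0.001]
force: [0.1, 0.7, 0.4]
opening: 0.0554
grip_force: 0.0
```

>>> {"api": "send_rows", "payload": {"targets": "0 0 -0.03 0;0 0 -0.05 0;0 0 -0.05 0;0 0 -0.05 0;0.03 0.02 0 0;0.03 0.02 0 0;0.03 0.02 0 0;0.03 0.02 0 0;0 0 0 0;0 0 0 0"}}

```text
time_s: 58.5
eef_pos: [0.6741, 0.1714, 0.2118]
ee_rot: [-2.87, -1.277, 0.003]
force: [-0.9, -0.2, 0.3]
opening: 0.0556
grip_force: 0.0
```

```bash
python3 - <<'E'
from h import *
plan([.588,.269,.2],187)
ascii("top",[.505,.162,.06],(-27,30),(-30,45))
E
```

```text
t 58.5 at [0.6741 0.1714 0.2118] psi 47.96 go [ 0.0148 -0.1293  0.0119] turn -139.04 F [-0.881  -0.1677  0.3092] open 0.055563707124722514 q7 -1.294728127181546
227 188
161 778888999999999999999999998888888888888888888888888888888888888888888877776
162 778888999999999999999999999998888888888888888888888888888888888888888877776
163 777888999999999999999999999999888888888888888888888888888888888888888877776
164 777888899999999999999999999999998888888888888888888888888888888888888887776
165 777788889999999999999999999999999888888888888888888888888888888888888887777
166 777778888999999999999999999999998888888888888888888888888888888888888888777
167 777778888999999999999999999999998888888888888888888888888888888888888888777
168 777777888899999999999999999999998888888888888888888888888888888888888888777
169 777777888889999999999999999999989888888888888888888888888888888888888888877
170 777777788888999999999999999999999988888888888888888888888888888888888888877
171 777777788888999999999999999999999998888888888888888888888888888888888888877
172 77777777888889999999999999999999999888888888888
[... 2928 characters left out ...]
764467888888887667788888888888989999999999999999999999999999
210 777789988888888875357888888887666778888888999999999999999999999999999999999
211 777788998888888876446788888888766667888889999999999999999999999999999999999
212 788778998888888887535788888888766667788889999999999999999999999999999999999
213 788778899888888887644688888888876666788889999999999999999999999999999999999
214 678877899988888888753578888988886666788888999999999999999999999999999999999
215 578887889998888888864468899999887666788999999999999999999999999999999999999
216 567888789998888888875357899999988666788999999999999999999999999999999999999
217 457788788999888888886446889999998766678899999999999999999999999999999999999
```

```bash
python3 - <<'E'
from h import *
ascii("scene",[.535,.1357,.062],(-12,16),(-26,26))
E
```

```text
398 204
192 8adeeeda87777889aaaaa998764456788888989999889aaa8656
193 9bdeeedb9887888888888888875555677888899899999aba9767
194 9beeeeecb9878778888888899865456788988898999899a98877
195 9ceeeeedb98888888788898aba87566678888999898888887666
196 aceeeeedca98888888889abcccbaa87678888988888877766665
197 adeeeeeeda989889899abcdddddddcb988888887876665565545
198 bdeeeeeedb98899999acdeeeeeeeeedcb9887776555555455555
199 cdeeeeeeecb988999abdeeeeeeeeeeeedb976565555445555666
200 eeeeeeeeedb998999bceeeeeeeeeeeeeeda86555555555667788
201 eeeeeeeeedca98899bdeeeeeeeeeeeeeedc96555566777899aaa
202 efeeeeeddcba98889cdeeeeeeeeeeeeeeedb86667889abbbabab
203 eeeeeedcbbbaa8889ceeeeeeeeeeeeeeeeec9889abbbcddcbbaa
204 eeeeeedbaabba8679cdeeeeeeeeeeeeeeeedaabccdddeeedcaaa
205 ffeeeedcaaaaa8558bdeeeeeeeeeeeeeeeecbbcdeeeeeeedcaaa
206 eeeeeeedbaaaa8658adeeeeeeeeeeeeeeeebabdeeeeeeeedcbaa
207 eeeeeeedcaa9986669bdeeeeeeeeeeeeeedb9aceeeeeeeeedcba
208 eeeeeddcba998767789cdeeeeeeeeeeeedc989bdeeeeeeeeedbb
209 edddcbba999887877789bddeeeeeeeeedca777acdeeeeeeeedcb
210 cbba99888888778877789bcdddeedeedca86579bdeeeeeeeeedb
211 a999888888887788777789abcccddccaa865567aceeeeeeeeedc
212 8888888888876677777778899aaaa99988755579bdeeeeeeeeed
213 9888888888876566778877888888888889865568aceeeeeeeeed
214 88888888887655677888788888888888999755579bdeeeeeeedd
215 888888888877546678788888888899999aa855568aceeedddccb
216 88888888887764567788888888889999aaa875467abcdccbaa99
217 8888888888876555678899889989999aaaaa8656789aaa998776
218 88888888889876566778989989899999aaaa9777789887766555
219 888888888899865466789999889999999a999878877765555545
```

Three jars stand upright: scene cap for well3 at (398,204). Now the keeper.

>>> {"api": "send_rows", "payload": {"targets": "0 0 0 -8.4;0 0 0 -8.4;0 0 0 -8.4;0 0 0 -8.4;0 0 0 -8.4;0 0 0 -8.4;0 0 0 -8.4;0 0 0 -8.4;0 0 0 -8.4;0 0 0 -8.4", "claw": 0.6}}

```text
time_s: 59.6
eef_pos: [0.6738, 0.1707, 0.2134]
ee_rot: [1.269, 2.873, -0.001]
force: [-0.7, -0.6, 0.1]
opening: 0.0681
grip_force: 0.0
```

>>> {"api": "send_rows", "payload": {"targets": "0 0 0 -8.4;0 0 0 -8.4;0 0 0 -8.4;0 0 0 -8.4;0 0 0 -8.4;0 0 0 -8.4;0 0 0 -4.6;0 0 0 0;0 0 0 0"}}

```text
time_s: 60.5
eef_pos: [0.6743, 0.1709, 0.2131]
ee_rot: [-0.188, 3.136, -0.001]
force: [-0.4, 0.6, 0.7]
opening: 0.068
grip_force: 0.0
```

```bash
python3 - <<'E'
from h import *
print(on("top",181.4,155,.11)[:2],tri((466.8,203.6),(181.0,155)))
plan([.588,.269,.082],187)
E
```

```text
[0.57804518 0.26052878] (array([0.58276868, 0.26816037, 0.08885318]), np.float64(1.023839801459152))
t 60.5 at [0.6743 0.1709 0.2131] psi -173.13 go [0.074  0.1078 0.131 ] turn -0.13 F [-0.3722  0.5766  0.6793] open 0.06804812178713365 q7 0.8305325018061834
```

>>> {"api": "send_rows", "payload": {"targets": "0.025 0.036 0 0;0.025 0.036 0 0;0.024 0.036 0 0;0 0 0.03 0;0 0 0.03 0;0 0 0.03 0;0 0 0.025 0;0 0 0.015 0;0 0 0 0;0 0 0 0"}}

```text
time_s: 61.5
eef_pos: [0.5885, 0.27, 0.0836]
ee_rot: [-0.19, 3.135, 0.001]
force: [-0.2, -1.1, 0.5]
opening: 0.0682
grip_force: 0.0
```

>>> {"api": "send_rows", "payload": {"targets": "0 0 0 0;0 0 0 0;0 0 0 0;0 0 0 0;0 0 0 0;0 0 0 0;0 0 0 0", "claw": -1, "grip_force": 25}}

```text
time_s: 62.2
eef_pos: [0.5886, 0.2696, 0.0834]
ee_rot: [-0.19, 3.135, 0.0]
force: [0.5, -1.1, 5.1]
opening: 0.0158
grip_force: 24.5
```

>>> {"api": "send_rows", "payload": {"targets": "0.0003 -0.0074 0 5;0.0003 -0.0074 0 5;0.0003 -0.0074 0 5;0.0003 -0.0074 0 5;0.0003 -0.0074 0 5;0.0003 -0.0074 0 5;0.0003 -0.0074 0 5;0.0003 -0.0074 0 5"}}

```text
time_s: 63.0
eef_pos: [0.5735, 0.2153, 0.0833]
ee_rot: [-0.896, -3.008, -0.005]
force: [-3.5, 4.3, 3.7]
opening: 0.0159
grip_force: 24.6
```

```bash
python3 - <<'E'
from h import *
plan([.588,.269,.082],187); s=read_state(); print(R.from_rotvec(s["ee_rot"]).inv().apply(s["force"]))
E
```

```text
t 63.0 at [0.5735 0.2153 0.0833] psi 146.83 go [0.0173 0.0528 0.0015] turn -40.17 F [-3.4709  4.3122  3.7442] open 0.01592432830846005 q7 -0.09257011865155117
[ 5.2773  1.7196 -3.722 ]
```

>>> {"api": "send_rows", "payload": {"targets": "0.001 -0.0074 0 5;0.0006 -0.0074 0 5;0.0006 -0.0074 0 5;0.0003 -0.0074 0 5;0.0003 -0.0074 0 5;0.0003 -0.0074 0 5;0 0 0 0"}}

```text
time_s: 63.7
eef_pos: [0.54, 0.1856, 0.0833]
ee_rot: [-1.64, -2.677, -0.001]
force: [-3.9, 2.3, 5.1]
opening: 0.0157
grip_force: 24.7
```

```bash
python3 - <<'E'
from h import *
plan([.588,.269,.082],187); s=read_state(); print(R.from_rotvec(s["ee_rot"]).inv().apply(s["force"]))
E
```

```text
t 63.7 at [0.54   0.1856 0.0833] psi 117.01 go [0.0525 0.0807 0.0013] turn -69.99 F [-3.8651  2.3383  5.0801] open 0.015672236971209515 q7 -0.5499961386925072
[ 3.8477 -2.3832 -5.0725]
```

>>> {"api": "send_rows", "payload": {"targets": "0.0003 -0.0074 0 5;0.0003 -0.0074 0 5;0.0003 -0.0074 0 5;0.0003 -0.0074 0 5;0 0 0 0;0 0 0 0"}}

```text
time_s: 64.3
eef_pos: [0.5121, 0.1765, 0.0832]
ee_rot: [-2.077, -2.356, 0.001]
force: [-5.3, 0.9, 10.2]
opening: 0.0157
grip_force: 25.2
```

```bash
python3 - <<'E'
from h import *
plan([.507,.182,.082],92.6); s=read_state(); print(R.from_rotvec(s["ee_rot"]).inv().apply(s["force"]))
E
```

```text
t 64.3 at [0.5121 0.1765 0.0832] psi 97.2 go [ 0.0061 -0.0044  0.0012] turn 4.6 F [-5.3482  0.9143 10.2479] open 0.015697249771233594 q7 -0.8580773844000213
[  1.5822  -5.2069 -10.2393]
```

>>> {"api": "send_rows", "payload": {"targets": "0 -0.003 0 2;0 -0.003 0 2;0 0 0 0;0 0 0 0"}}

```text
time_s: 64.7
eef_pos: [0.5069, 0.1759, 0.0832]
ee_rot: [-2.158, -2.282, -0.0]
force: [-4.2, 0.9, 7.7]
opening: 0.0155
grip_force: 25.1
```

>>> {"api": "send_rows", "payload": {"targets": "0 -0.003 0 1;0 -0.002 0 0;0 0 0 0;0 0 0 0"}}

```text
time_s: 65.1
eef_pos: [0.5027, 0.1756, 0.0832]
ee_rot: [-2.179, -2.263, -0.002]
force: [-1.8, 0.5, 7.0]
opening: 0.0158
grip_force: 25.0
```

```bash
python3 - <<'E'
from h import *
plan([.507,.182,.082],92.6); s=read_state(); print(R.from_rotvec(s["ee_rot"]).inv().apply(s["force"]))
E
```

```text
t 65.1 at [0.5027 0.1756 0.0832] psi 92.15 go [0.0063 0.0046 0.0012] turn -0.45 F [-1.8254  0.5404  6.9824] open 0.015843253658291537 q7 -0.9414007863114529
[ 0.615  -1.7999 -6.9829]
```

>>> {"api": "send_rows", "payload": {"targets": "0 -0.002 0 0;0 -0.002 0 0;0 0 0 0;0 0 0 0"}}

```text
time_s: 65.5
eef_pos: [0.5024, 0.1756, 0.0833]
ee_rot: [2.18, 2.259, 0.01]
force: [6.8, 2.3, 0.7]
opening: 0.0156
grip_force: 24.6
```

>>> {"api": "send_rows", "payload": {"targets": "0 -0.002 0 0;0 -0.001 0 0;0 0 0 0;0 0 0 0"}}

```text
time_s: 65.9
eef_pos: [0.5023, 0.1757, 0.0835]
ee_rot: [2.18, 2.256, 0.017]
force: [12.4, 1.6, -4.8]
opening: 0.0153
grip_force: 24.6
```

The stop is reached and the force has built up after the click. I release the knob, rise, and go behind the hasp with closed fingers.

>>> {"api": "send_rows", "payload": {"targets": "0 0.003 0 0;0 0 0 0;0 0 0 0;0 0 0 0;0 0 -0.03 0;0 0 -0.03 0;0 0 -0.01 0;0 0 0 0", "claw": 0.2}}

```text
time_s: 66.7
eef_pos: [0.4991, 0.1747, 0.1538]
ee_rot: [2.182, 2.258, 0.003]
force: [0.1, 0.4, 0.2]
opening: 0.0513
grip_force: 0.0
```

>>> {"api": "send_rows", "payload": {"targets": "0 0 0 0;0 0 0 0;0 0 0 0;0 0 0 0;0 0 0 0;0 0 0 0", "claw": -1}}

```text
time_s: 67.3
eef_pos: [0.4984, 0.1745, 0.1525]
ee_rot: [-2.183, -2.259, 0.0]
force: [-0.4, 0.5, -0.2]
opening: 0.0001
grip_force: 0.0
```

```bash
python3 - <<'E'
from h import *
plan([.506,.135,.148],92.6)
# hasp colour check: dark pixels near predicted hasp tip
for z in(.078,.12,.163): print(proj("scene",[.506,.097,z]),proj("top",[.506,.097,z]))
ascii("scene",[.506,.097,.12],(-25,25),(-22,26))
E
```

```text
t 67.3 at [0.4984 0.1745 0.1525] psi 91.96 go [-0.0397  0.0062  0.0045] turn -0.64 F [-0.4443  0.4757 -0.1769] open 0.0001252709963683036 q7 -0.8609899482659981
[379.2498 192.9007] [252.9712 187.0582]
[381.419  181.8529] [250.6139 184.5327]
[383.8145 169.6526] [247.9956 181.7273]
381 181
156 ddddddddeddddddddddddddddddddddddddddedddddddddd
157 dddddddddddddddddddddddddddddddddddddddddddddddd
158 ddddddddddddddddeddddddedddddddddddddddddddddddd
159 ddedddddddddddddeddddddddddddddddddddddddddddddd
160 dddddddeddddeddddddddddddddddddddddddddddddddddd
161 dddddddddddddddddddddddeddeddddddddddddddddddded
162 dddddddddddddddddddddddeddddddddddddddeddddddddd
163 ddddddddddddddddddddddddddeddddddddddddddddddddd
164 dddeddddedddddddddcddddddddddddddddddddddddddddd
165 dddddddddddddddedcbccddddddddddddddedddedddddddd
166 ddddddddddddddddda8acddddddddedddddddddddddddddd
167 ddddddddeddddddeda78bdddddddddddddeddedddddddddd
168 ddddddddddddddddc977acdddddddddedddddddddddddddd
169 dddddddddddeddddc9569bdddddddddddddddddddddddddd
170 dddddddddddeddddc8557bddeddedddddddddddddddddddd
171 dddddddddddd
[... 1138 characters left out ...]
bcbbbbaaa98
193 baa879bdeedb888aa98653479bccbcccbbbbbbcbbbcbba98
194 aa9878accdc9879aaa9754469bbccbcccbccccbbbbbaa998
195 aa9878aabba8889aaa98645689abbbbcbccbbbbaaa988787
196 aa9779aaaaa8779aaaa8754578999aabbbbaaa9988876677
197 aa9789aaaa98789aaab98656789989aaaa99898989988767
198 aa8789aaba98789aaaba9756788888899899999aabbcb986
199 aa8789aaaa9989aaaaba977677777888999aabbccddedca8
200 a98789aaaaaaaaaaaaba98777887889aabbcccddeeeeedc9
201 aa989aaaaaaaaabaaaaba988778889accdddedeeeeeeeeeb
202 aaaaaaaaaaaaaaaaaaaaa988777779bddeeeeeeeeeeeeeed
203 aaababaaaaaaaaaaaaba9888776668ceeeeeeeeeeeeeeeed
204 aabbbbaaaaaaaaaabaaa9887876568ceeeeeeeeeeeeeeeee
205 aaabbbbaabaaaaaaaaaa9888876558bdeeeeeeeeeeeeeeed
```

The hasp strip shows at u 376-383, rows 166-198 (scene), leaning slightly toward -y already. I push it over.

>>> {"api": "send_rows", "payload": {"targets": "-0.02 0.006 0.003 0;-0.02 0 0 0;-0.015 0 0 0;-0.012 0 0 0;-0.012 0 0 0;-0.012 0 0.001 0;-0.01 0 0.005 0;-0.008 0 0.007 0;-0.007 0 0.008 0;0 0 0 0"}}

```text
time_s: 68.35
eef_pos: [0.5074, 0.0573, 0.1272]
ee_rot: [-2.184, -2.257, 0.004]
force: [-0.5, 0.2, 0.1]
opening: -0.0003
grip_force: 0.0
```

```bash
python3 - <<'E'
from h import *
plan([.509,.039,.120],92.6)
E
```

```text
t 68.35 at [0.5074 0.0573 0.1272] psi 91.88 go [-0.0183  0.001   0.0072] turn -0.72 F [-0.4953  0.1712  0.1248] open -0.00031842785488227904 q7 -0.6892176994351379
```

>>> {"api": "send_rows", "payload": {"targets": "-0.01 0.001 0 0;-0.01 0 0.002 0;-0.004 0 0.006 0;-0.004 0 0.008 0;-0.002 0 0.01 0;-0.002 0 0.01 0;-0.002 0 0.007 0;0 0 0 0;0 0 0 0"}}

```text
time_s: 69.25
eef_pos: [0.5106, 0.0251, 0.0855]
ee_rot: [-2.182, -2.259, -0.0]
force: [0.2, -0.4, -0.8]
opening: 0.0001
grip_force: 0.0
```

```bash
python3 - <<'E'
from h import *
plan([.510,.0225,.080],92.6)
E
```

```text
t 69.25 at [0.5106 0.0251 0.0855] psi 91.98 go [-0.0026 -0.0006  0.0055] turn -0.62 F [ 0.2059 -0.3509 -0.7844] open 6.275737634841944e-05 q7 -0.6880595167707934
```

>>> {"api": "send_rows", "payload": {"targets": "0 0 0.002 0;0 0 0.002 0;0 0 0 0;0 0 0 0"}}

```text
time_s: 69.65
eef_pos: [0.5107, 0.0248, 0.0818]
ee_rot: [2.183, 2.259, 0.0]
force: [0.5, -0.5, 0.2]
opening: 0.0002
grip_force: 0.0
```

>>> {"api": "send_rows", "payload": {"targets": "0 0 0.001 0;0 0 0.001 0;0 0 0 0;0 0 0 0"}}

```text
time_s: 70.05
eef_pos: [0.5106, 0.0248, 0.0797]
ee_rot: [-2.183, -2.259, -0.0]
force: [0.2, 0.8, 0.0]
opening: 0.0003
grip_force: 0.0
```

>>> {"api": "send_rows", "payload": {"targets": "0 0 0.001 0;0 0 0.001 0;0 0 0 0;0 0 0 0"}}

```text
time_s: 70.45
eef_pos: [0.5106, 0.0248, 0.0776]
ee_rot: [-2.183, -2.259, -0.0]
force: [0.3, 0.2, -0.2]
opening: 0.0003
grip_force: 0.0
```

>>> {"api": "send_rows", "payload": {"targets": "0 0 -0.03 0;0 0 -0.04 0;0 0 -0.04 0;-0.04 0 0 0;-0.04 0 0 0;-0.04 0 0 0;-0.04 0 0 0;0 0 0 0;0 0 0 0"}}

```text
time_s: 71.35
eef_pos: [0.5158, -0.1359, 0.1875]
ee_rot: [-2.186, -2.256, -0.0]
force: [0.4, 0.9, 1.2]
opening: -0.0002
grip_force: 0.0
```

```bash
python3 - <<'E'
from h import *
ascii("scene",[.506,.075,.08],(-25,18),(-35,26))
ascii("top",[.506,.075,.08],(-15,18),(-22,36))
E
```

```text
369 194
169 dddddddddddddddddddddddddddddddddddddddddc9669cdddddddddddddd
170 dddddddddddcddcdddddddddddddddddddddddddcb8558bdddddddddddddd
171 dcdddddddddddddddddddddddddddddddddddddddb85569cddddddddddddd
172 dddccdddcdddddddddddddddddddddddddddddddcb85468bcdddddddddddd
173 dddddddddddddddddddddddddddddddddddddddddb853469cdddddddddddd
174 dcdddddddddddddddddddddddddddddddddddddddb853468bcddddddddddd
175 ddddddddddddddddddddddddddddddddddddddddcb8544569cddddddddddd
176 dddddddddddddddddddddddddddddddddddddddddb8443457bcdddddddddd
177 ddddddddddddddddddddddddcddddddddddddddddb8544356acdddddddddd
178 dddddddddddddddddddddddddddddddddddddddddb85444469cdddddedddd
179 ddcdddddddddddddddddddddddddddddddddddddca75444469cdedeedeeed
180 dddcdccdddcccdddddddddddddddddddddddddddcb75545469cddedeeeeed
181 ddddddddddcccdddddddddddddddddddddddddddca74444469cdeeeddeeed
182 ddddddddcdccddddddddddddddddddddddddddddca7545446acddeedeeded
183 dddddcddddcdddddddddddddddddddddddddccccca6455446addeeeeeedee
184 dddddddddddcddddddddddddddddddcddcccbbbba86445546acdeeeeeeeed
185 ddddddddddddddddddddddddddddddcc
[... 3132 characters left out ...]
889abbb
193 aaaaaaaaa99876689aaaabbbbccccccccba7789988888888888889abbb
194 aaaaa9999877789aabbbbccccccccccccba7789988888888888889bbbb
195 bbbbba9987679abbbccccccccccccccccba7789988888888888889bbbb
196 bcccbb9987679bcccccccccccccccccccba778988888888888999abbbb
197 cccccba987679bcccccccccccccccccccba778988888888999aabbbbbb
198 cccccba977669bcccccccbbbbbbbbbbbbb9778998888899aaabbbbbbbb
199 cccccbb976568abbbbaaaaaaaaaaaaaaa986789988899aabbbbbbbbbbb
200 ccccccb9755578999988888888888888877779aa989abbbbbbbbbbbbbb
201 ccccccb975555787777777777777888888889aba999bbbbbbbbbbbbbbb
202 ccccccb975555787777777899999999aaaaabbbba99abbbbbbbbbbbbbb
203 cccccba865555788888899abbbbbbbbbbbbbcccba99abbbbbbbbbbbbbb
```

```bash
python3 - <<'E'
from h import *
np.set_printoptions(precision=4,suppress=True)
# scene hasp: strip centre columns per row; top strip
print("tip -x corner", [tri((376.9,166.5),(u,v)) for u,v in((252.5,190),(251.5,188))])
for z in(.08,.10,.12,.14,.163): print(z,proj("scene",[.489,.095,z]),proj("scene",[.523,.095,z]),proj("top",[.489,.095,z]),proj("top",[.523,.095,z]))
E
```

```text
tip -x corner [(array([0.4887, 0.0882, 0.1546]), np.float64(0.4589644613650506)), (array([0.4921, 0.0883, 0.1591]), np.float64(2.7484360160076715))]
0.08 [376.1998 186.5077] [380.8265 198.737 ] [253.6258 193.9801] [253.7756 179.924 ]
0.1 [377.152  181.2784] [381.8798 193.6173] [252.5346 192.9281] [252.6915 178.6125]
0.12 [378.1378 175.8649] [382.9711 188.3135] [251.4015 191.8358] [251.566  177.2508]
0.14 [379.1589 170.2572] [384.1022 182.8154] [250.2241 190.7007] [250.3966 175.836 ]
0.163 [380.3794 163.5545] [385.4554 176.2383] [248.8117 189.3391] [248.9941 174.1393]
```

The hasp hasn't moved, so the finger must have missed it. I retry lower, in smaller steps, watching the force.

>>> {"api": "send_rows", "payload": {"targets": "0 0 -0.02 0;0.05 0 0 0;0.05 0 0 0;0.05 0 0 0;0.05 -0.003 0 0;0.05 -0.004 0 0;0.035 0 0 0;0 0 0 0;0 0 0 0"}}

```text
time_s: 72.35
eef_pos: [0.4984, 0.1512, 0.2078]
ee_rot: [2.178, 2.264, -0.0]
force: [0.0, -1.1, -0.4]
opening: -0.0002
grip_force: 0.0
```

```bash
python3 - <<'E'
from h import *
plan([.505,.135,.133],92.6)
ascii("scene",[.506,.097,.12],(-20,8),(-12,50))
E
```

```text
t 72.35 at [0.4984 0.1512 0.2078] psi 92.24 go [-0.0165  0.0059  0.0748] turn -0.36 F [ 0.0085 -1.0624 -0.3604] open -0.00020686828173864264 q7 -0.7630244958114213
381 181
161 ddddddddddddddddddddddddddddddddddddddeedddddddddddddddddddddd
162 dddddddddddddddddddddddddddddddddddddddddddddddddddddddddddddd
163 dddddddddddddddddddddddddddddddddddddddddddddddddddddddddddddd
164 dddddddddddddddddddddddddddddddddddddddddddddddddddddddddddddd
165 ddddddccbcdddddddddddddddddddddddddddddddddddddddddddddddddddd
166 ddddddca9acddddddddddddddddddddddddddddddddddddddddddddddddddd
167 ddddddc978bddddddddddddddddddddddddddddddddddddddddddddddddddd
168 ddddddca77bcdddddddddddddddedddddddddddddddddddddddddddddddddd
169 ddddddc9669bddeddddddeeddddddddddddddddddddddddddddddddddddddd
170 ddddddb8557bcddddddddddddddddddddddddddddddddddddddddddddddddd
171 dddeddb95469cddddddddddddddddddddddddddddddddddddddddddddddddd
172 ddddddb85458bdddddddddddddddddddddddddddeeededdddddddddddddddd
173 edddddc964469bddddedddddddddddddddddddedeeeeddccccdddddddddddd
174 ddddddb844448bcddddddddddddddddddddddeeeeeeedb989abcd
[... 247 characters left out ...]
aabdddeeedda64443358bddcdccccc
179 dddddda75444469cdeeeeeeedddcba9988acdeeeedc853333358bccccbccbb
180 dddddda75444469cdeeeeeeeeedca876669cdeeeeda743433369bccccccbbb
181 ddddddb7554445aceeeeeeeeeeeda865567acddddc9733323569bccbcccccc
182 dddddca7545536aceeeeeeeeeeedc965568acddccb853332358acccccccccc
183 ddddcca7445556acdeeeeeeeeeeeca87889abcccba743333369bccccccccbc
184 cbbbbb96444446aceeeeeeeeeedddcaaabbcbccba963333347abcccccbccbb
185 aa999985444446adeeeeddddddccccbbbccccbba9753333347abbbccccbbcc
186 99988875443447addddddcccdcccccccccbbbaa98754334458bcbcbcccbccb
187 aa978986444447bcdddcccccbcbcbcccccbaa988876533458abbccbccccbbb
188 cca88a97444447accccbcccccccccccccba9898898765668abccccbbbbaaaa
```

>>> {"api": "send_rows", "payload": {"targets": "-0.008 0.006 0.035 0;-0.008 0 0.04 0;0 0 0 0;0 0 0 0"}}

```text
time_s: 72.8
eef_pos: [0.5057, 0.1327, 0.1329]
ee_rot: [-2.184, -2.257, 0.002]
force: [0.6, -0.1, -0.2]
opening: 0.0003
grip_force: 0.0
```

```bash
python3 - <<'E'
from h import *
plan([.505,.135,.133],92.6); p=read_state()["eef_pos"]; print(proj("scene",p),proj("scene",[.506,.097,.078]))
ascii("scene",[.506,.12,.12],(-30,20),(-26,36))
E
```

```text
t 72.8 at [0.5057 0.1327 0.1329] psi 91.87 go [ 0.0023 -0.0006 -0.0001] turn -0.73 F [ 0.5785 -0.0935 -0.168 ] open 0.000342481677394269 q7 -0.8238025568081104
[398.041  175.1107] [379.2498 192.9007]
391 179
149 dddddddddddddddddedddddddddcca74343232233323433434444358bddddd
150 ddddddddddddddddddddddddddddcb84333333333332333245544469cddddd
151 ddddddddddddddddddddddddddddca7433333333333332333454569bcddddd
152 ddddddddddddddedddddddddddddca643333333333333333446568bcdddddd
153 ddddddddddddddddddddddddddddc9643332343432323334455569ccdddddd
154 ddddddedddddddddddddddddddddca733333333332333333556679cddddddd
155 dddddddddddddddddddddddddddddb843233333333433333455679bddddddd
156 ddddddddddeedddddddddddddddddc964433333433332333456568bcdddddd
157 dddddddddeeddedddddddddddddddca743332322332333333566679bdddddd
158 dddedddddddddddddddddddddddddca7533223333343344445566789bcdddd
159 dddddddddeddeddddddddddddddddca64433333333343444456666678abddd
160 dddddddddddddedddddedddddddddc96433433333343445445466655579bdd
161 dddedddddddddddddddddddddddddb85334333334333444434666765557bcd
162 ddddedddddddddddd
[... 1757 characters left out ...]
cbcccba9988898765578abbbcbbbbb
189 acddddb89ba8545346abcccccbcccccccbccba988898888879abbbbbbaaa99
190 cdeeddb89bb9654437accccccccccbcccccbaa98989988999abbbbba998788
191 cdeeeda89bb96553469ccccbbcccccccccbcba98888889aaabaaa988766569
192 cdeeec989aba854347abcbcbccbccccccccbbba9888999aa99889987654568
193 ceeedb878aaa864447abcccccbccbcccbbccbbba9888888888789997755556
194 cdddc9879aaa875447abccbcccccccccbbbbbbaa9887888788889887655655
195 cccbb9779aaa9865479bcccccbbcccbbbaaa98888788888777777765555455
196 bbbaa8789aaaa97547abcccbbbbbbbaa998887667788777766556555555555
197 aaaaa8789aaaaa8657abbbbbbaa99988988999877677675665555555555554
198 aaaaa888aaabcb9767abbaaa98988899aabbbcb97765555554455445555544
```

>>> {"api": "send_rows", "payload": {"targets": "-0.012 0 0 0;-0.012 0 0 0;-0.012 0 0 0;-0.008 0 0 0;-0.008 0 0 0;0 0 0 0;0 0 0 0"}}

```text
time_s: 73.55
eef_pos: [0.5077, 0.0813, 0.1327]
ee_rot: [-2.184, -2.258, -0.0]
force: [0.5, 0.7, 0.9]
opening: 0.0002
grip_force: 0.0
```

```bash
python3 - <<'E'
from h import *
plan([.505,.135,.133],92.6); p=read_state()["eef_pos"]; print(proj("scene",p))
ascii("scene",[.506,.09,.12],(-30,20),(-36,30))
E
```

```text
t 73.55 at [0.5077 0.0813 0.1327] psi 91.93 go [ 0.0538 -0.0009 -0.0003] turn -0.67 F [0.4637 0.6696 0.8526] open 0.00017335766302373266 q7 -0.7367192188176357
[375.2778 180.3291]
378 182
152 dddddddddddddddddddddddddc964333333333332343333444458bdddddddddddd
153 ddddddddddddddddddddddddddb96443333333233332244444348bcddddddddddd
154 dddddddddddddddddddddddddddb8533333323332333443444459cdddddddddddd
155 dddddddddddddddddddddddddddca633333333233443344444469cdddddddddddd
156 dddddddddddddddddddddddddddca64332233332333344554458bddddddddddddd
157 dddddddddddddddddddddddddddca6323332333432333455568acddddddddddddd
158 dddddddddddddddddedddddddddca634333333333333444557acdddddddddddded
159 ddddddddddddddddddddeddddddda633333333332323355568bddddddddddddddd
160 ddddddddddddddeddddddddddddca743424332333233356667acdddddddddddddd
161 dddddddddddddedddddddddddeedb854232342332334455667acdddddddddddded
162 ddeededdddddddddddddddddddddca754333323333434556679bcdddddcddddddd
163 deddddddddddddddddddddddddddda8433333423344344556678bcdddddddddddd
164 dddddddddddddddddeddddddddedda74333334444344344566678acd
[... 1937 characters left out ...]
ddddddddeeeeeeda89cdeeec989ab9669bbccccccccccccccbcbcbbaa9988
193 ddddddddeddccdeeeeeca89ceeedb879aa9768abbcbbcbccbcccbbbbbbccbab988
194 dddddeeeeedcbdeeeeec98acdddca779aa98669bbcbcccccbccbbcbcbbbbaaa888
195 ddddeeeeeedbbcdeeedb98abccba8879aaa9758abbcbccbbcbcbbbbbaa99887778
196 dccdeeeeeedb9bdeeedb879abaa98789aaa98669bbccbbcbbbbbaaa99888776778
197 dcbdeeeeeedb9acdddca889aaaa98789aabb9768abbbbbbbaaa998899899987777
198 cbbcdeeeeeda89bcccb9789aaaa98789aabbb8679bbbaaa98898899aabbccb9866
199 dbbbdeeeeeca789abaa8789aaaaa989aaabcb97689998888889aaaabccddddca85
200 dcbbcdeeedca8889aa98789abbbbaaaaaaabaa8777887789abbbccdddeeeeedca7
201 ddcabdeeedc98779aaa989aabbcccbaaaaabaa998778889bbcdddddeeeeeeeedb8
```

Now the hasp is following: its tip is at (365,170). I continue down in stages.

>>> {"api": "send_rows", "payload": {"targets": "-0.008 0 0.001 0;-0.008 0 0.002 0;-0.007 0 0.003 0;-0.007 0 0.003 0;-0.006 0 0.004 0;-0.005 0 0.006 0;0 0 0 0;0 0 0 0"}}

```text
time_s: 74.4
eef_pos: [0.5089, 0.0406, 0.1134]
ee_rot: [-2.183, -2.258, 0.0]
force: [0.4, -0.6, 0.9]
opening: -0.0002
grip_force: 0.0
```

```bash
python3 - <<'E'
from h import *
plan([.505,.04,.114],92.6); p=read_state()["eef_pos"]; print(proj("scene",p))
ascii("scene",[.506,.07,.10],(-22,24),(-36,30))
E
```

```text
t 74.4 at [0.5089 0.0406 0.1134] psi 91.95 go [-0.0005 -0.0039 -0.0006] turn -0.65 F [ 0.4143 -0.5741  0.8641] open -0.000234307185247911 q7 -0.6902273120684551
[356.3436 189.5831]
368 189
167 dddddddddddddddddca643323323334334444558bddddddddddddddddddddddddd
168 dddddddddddddddddca63433333333343455568acddddddddddddddddddddddddd
169 dddddddddddddddddca5332223333332555667acdddddddddddddddddddddddddd
170 dddddededddddddddda7433334233333456568bdddddddedddddddeddddddddddd
171 ddddddddddddddddddb8634333333333456668bdedddddddeddeeddddddddddddd
172 ddddddddddddddddddca753333333233356667acdddddddddddddddedddddddddd
173 dddddddddddddddddddb8533333323234466679acdddddddddedddeddddddddddd
174 ddddddddddddddddddcb85432423433344657678acddddddddddddddddddeddddd
175 dddddddddddddddddddb743333344344455666668accdddddddddddddddddddddd
176 ddddddddddddddddddca74433233345444566665679bcddddeddddddddddeddddd
177 ddddddddddddddddddda644333334454445666655569cdddddddddedeeeddddddd
178 ddddddddddddddddddca645433344343355677765457bddddddedeeddeeededddd
179 ddddddcdddddddddddc9655533323344445566665447adddddddeee
[... 1654 characters left out ...]
dddddddcbacdeedb97778aaaaabccdddbbaaaabbaa99aaa97668cdeeeeeee
204 dddddddddddddbabddedb877789aaabbccbbbbaaaaaabbbaaabb98558cdeeeeeee
205 dddddddddddddbaaceedb877778aaaabbbabaaaaabbccccbaaaa98568cdeeeeeee
206 dddddddddddddcbacddba8777789aaaabaaaaabbccdddddcba9a98657acdeeeeee
207 ddddddddddddddbaabcb98776789aaaaabaabccddedeeeddca9aa86569bdeeeeee
208 ddddddddddddddbaaaab987777789aaabcccdddeeeeeddccb9988766679bddeeee
209 dddddddddddddcb9999aa98777789abcddddeeeeeddccbaa998877777779bdeeee
210 ddddddddddddcbba999aa98777779bddeeeeeddccbaa98988887778877789bcddd
211 dddddddddddcbaa9a9aaaa9777779acdddddcbaaa9888888888766777777889acc
212 dddddddddccaaaaa999aaa98777789bcccaa99888888788888876667777777899a
```

>>> {"api": "send_rows", "payload": {"targets": "-0.005 0 0.007 0;-0.004 0 0.008 0;-0.004 0 0.008 0;-0.003 0 0.006 0;0 0 0.003 0;0 0 0.002 0;0 0 0 0;0 0 0 0"}}

```text
time_s: 75.25
eef_pos: [0.5097, 0.0249, 0.0798]
ee_rot: [2.183, 2.259, 0.001]
force: [0.1, 0.0, -0.6]
opening: -0.0001
grip_force: 0.0
```

>>> {"api": "send_rows", "payload": {"targets": "0 0 0.002 0;0 0 0.001 0;0 0 0 0;0 0 0 0"}}

```text
time_s: 75.65
eef_pos: [0.5096, 0.0245, 0.0767]
ee_rot: [2.183, 2.259, 0.0]
force: [0.4, -0.1, 0.0]
opening: 0.0001
grip_force: 0.0
```

```bash
python3 - <<'E'
from h import *
plan([.505,.025,.08],92.6)
ascii("scene",[.506,.07,.10],(-8,24),(-36,30))
E
```

```text
t 75.65 at [0.5096 0.0245 0.0767] psi 91.95 go [ 0.0007 -0.0046 -0.0033] turn -0.65 F [ 0.4076 -0.0545  0.044 ] open 0.00014987614021227513 q7 -0.7159482499651105
368 189
181 dddddddddc95333233334334554568bdddddddddddddeddddddeeeeeeeeeeeeedb
182 dddddddddca643343323333455569bddeddeeddddeddddddddeeeeeeeeeeeeeeec
183 ddddddddedb75333333433355668acddedddddddddddcccbbddeeeeeeeeeeeeeed
184 ddddddddddb96433333233345668acddddddddccccbba999bdeeeeeeeeeeeedded
185 ddddddddddda7433333433345667acddddccccbbbaa98777acdeeeeeeededddddc
186 ddddddddddca74323333334556679bbcccbbbbaa999987669cdeededdddcddcccc
187 ddddddddddca64234433334456667999aa9999987789a9868acddddddccccccccc
188 ddddddddddca63443333454456666666778777877779ab989abccccccccccccccc
189 ddddddddddca643323434345566666555566666666679baaabcccccccccccccccc
190 ddddddddddb9643342344444466776433555566676568abbbccccccccbcccccbcc
191 dddddddddba75554333334444667665445566556667679bbcbccccccccbcccccbc
192 dddddddddb865654343334344567666544566666666668bccccccbcccbccccccbc
193 dddddddddb966554434333444566655444689887756567abccccccccccbccbcccc
194 dd
[... 642 characters left out ...]
dddddddca7667776655667899a99aabbaaaaaabbbaaaaaa97669cdeeeeeee
204 ddddddddddddca989abb97767789aaaaaaaaaaaaaabbbbba9aba97559cdeeeeeee
205 dddddddddddddcaacddca8777789aaaaaabaaaabbccdcccbaaaa97658bdeeeeeee
206 dddddddddddddcbabddca8777789aaabaaabbcccddeededcbaaa98657acdeeeeee
207 dddddddddddddcbabccba87777799abbbbbcdddeeeeeeeedcaaa986568bddeeeee
208 ddddddddddddddb99aaa987777789bcccdddeeeeeeeeeddcba998766689bdeeeee
209 ddddddddddddddba999aa9877778acddeeeeeeeeeddccbaa99887777778abddeee
210 ddddddddddddccaa999aa98777789bdeeeeeeeddcbba98888888768887789bcded
211 dddddddddddccaaa999aa99777778bceeddccbba9998888888886778777789abcc
212 ddddddddccbbaaa99a9aaa98777789bcccaaa99988878888888766677777788999
```

>>> {"api": "send_rows", "payload": {"targets": "0 0 0.001 0;0 0 0.001 0;0 0 0 0;0 0 0 0"}}

```text
time_s: 76.1
eef_pos: [0.5096, 0.0245, 0.0746]
ee_rot: [-2.183, -2.259, 0.0]
force: [0.7, 0.6, 0.3]
opening: 0.0
grip_force: 0.0
```

>>> {"api": "send_rows", "payload": {"targets": "0 0 0.001 0;0 0 0.001 0;0 0 0 0;0 0 0 0"}}

```text
time_s: 76.5
eef_pos: [0.5096, 0.0246, 0.0726]
ee_rot: [-2.183, -2.259, -0.0]
force: [-0.1, -0.1, 0.1]
opening: -0.0001
grip_force: 0.0
```

>>> {"api": "send_rows", "payload": {"targets": "0 0 0.001 0;0 0 0.001 0;0 0 0 0;0 0 0 0"}}

```text
time_s: 76.9
eef_pos: [0.5096, 0.0246, 0.0706]
ee_rot: [-2.183, -2.259, 0.0]
force: [-0.6, 0.3, -0.3]
opening: -0.0
grip_force: 0.0
```

>>> {"api": "send_rows", "payload": {"targets": "-0.002 0 0 0;-0.002 0 0 0;-0.002 0 0 0;0 0 0 0;0 0 0 0"}}

```text
time_s: 77.4
eef_pos: [0.5099, 0.0182, 0.0707]
ee_rot: [2.183, 2.259, -0.0]
force: [0.6, 0.4, 0.1]
opening: -0.0001
grip_force: 0.1
```

>>> {"api": "send_rows", "payload": {"targets": "-0.006 0 0 0;-0.01 0 0 0;-0.02 0 0 0;-0.02 0 0 0;-0.02 0 0 0;0 0 0 0;0 0 0 0"}}

```text
time_s: 78.1
eef_pos: [0.5123, -0.058, 0.0706]
ee_rot: [-2.185, -2.257, -0.0]
force: [0.7, 1.0, -1.1]
opening: 0.0
grip_force: 0.0
```

```bash
python3 - <<'E'
from h import *
for p in([.493,.012,.08],[.527,.012,.08],[.49,.097,.08],[.524,.097,.08],[.51,.033,.08]): print(p,proj("scene",p),proj("top",p))
ascii("scene",[.506,.07,.10],(-18,26),(-42,30))
E
```

```text
[0.493, 0.012, 0.08] [340.95930078 194.90992327] [288.39405295 192.14493613]
[0.527, 0.012, 0.08] [344.93052388 207.46435515] [288.40946601 178.1290421 ]
[0.49, 0.097, 0.08] [377.18514917 186.69437022] [252.79089216 193.56941477]
[0.524, 0.097, 0.08] [381.83317005 198.9316584 ] [252.94394133 179.51585724]
[0.51, 0.033, 0.08] [352.13071511 199.30896653] [279.63897834 185.1644001 ]
368 189
171 3348bccdddddddddddddddddddddddddddddddddddddddddddeddddddddedddddddddddd
172 3369bddddddddddddddddddddddddddddeddddddddddddedddddddddddddddeddddddddd
173 347acddddddddddddddddddddddddddddddddddddedddddedddddddddddddedddddddddd
174 369cddddddddddddddddddddddddddddddddddddddddddddddddddddeddddddddddddddd
175 48bddddddddddeddddddddddddddddddddddddeddeddddddddddddddddddeddddddddddd
176 6acddddddddddddddddddddddddcdddddddddddddddddddddddddddddddddddddddddddd
177 9bcddddddddddddddddddddddddddddddddddddddedddddddddddddddddddddededddddd
178 bddddddddddddddddddddddddddddddddddddddddddddddeddddddddddedeeedeedeeddd
179 cdddddddddddddddddddddddddddddddddddddddddddddddddddddddddeedeeeeeeeedcb
180 dddddddddddd
[... 1978 characters left out ...]
deeeeee
206 ddddddddddddddddddcca9abcb98767789aaaaaabbbccccddddedcbaaaa8657aceeeeeee
207 dddddddddddddddddddcbaabba98777778aaaaabbccdddeeeeeeddca9a986568bcdeeede
208 dddddddddddddddddddcbaaaaa987777789bccccddeeeeeeeeddccba988766679bceeeee
209 dddddddddddddddddddcb999aaa88777879cdddeeeeeeedddccba9988887777789bcdeee
210 ddddddddddddddddddcca999aaa98777779bdeeeeeedddcbaa99888888778877789bcddd
211 ddddddddddddddddccbaa999aaaa9777678bcddddccbaaa988888888877777777789abcc
212 dddddddddddddddcbba999999aaa98777779bccbba99988888788889776667777777889a
213 dddddddddddddcbbaaaa9aa999aa98877778999998888888888888888765567777778888
214 dddddddddddccbaaa9a999a9999aa9777778888888888888888888887755667787778888
```

The hasp lies nearly flat: its end corners are at (340.5,193) and (345,205.5). The real fingertips sit several mm above the TCP reading, so I press once more until I feel force.

>>> {"api": "send_rows", "payload": {"targets": "0 0 -0.03 0;0.025 0 0 0;0.03 0 0 0;0.027 0 0 0;0 0 0.015 0;0 0 0.01 0;0 0 0.004 0;0 0 0 0;0 0 0 0"}}

```text
time_s: 79.05
eef_pos: [0.5097, 0.0241, 0.0717]
ee_rot: [2.184, 2.258, -0.0]
force: [-0.4, 0.5, 0.7]
opening: -0.0003
grip_force: 0.0
```

>>> {"api": "send_rows", "payload": {"targets": "0 0 0.001 0;0 0 0.001 0;0 0 0.001 0;0 0 0 0;0 0 0 0"}}

```text
time_s: 79.55
eef_pos: [0.5097, 0.0245, 0.0687]
ee_rot: [2.183, 2.259, 0.0]
force: [0.8, 0.1, -0.1]
opening: -0.0001
grip_force: 0.0
```

>>> {"api": "send_rows", "payload": {"targets": "0 0 0.001 0;0 0 0.001 0;0 0 0.001 0;0 0 0 0;0 0 0 0"}}

```text
time_s: 80.05
eef_pos: [0.5096, 0.0246, 0.0656]
ee_rot: [-2.183, -2.259, 0.0]
force: [0.6, -0.0, -0.7]
opening: 0.0002
grip_force: 0.0
```

>>> {"api": "send_rows", "payload": {"targets": "0 0 0.001 0;0 0 0.001 0;0 0 0.001 0;0 0 0 0;0 0 0 0"}}

```text
time_s: 80.55
eef_pos: [0.5096, 0.0246, 0.0626]
ee_rot: [-2.183, -2.259, -0.0]
force: [-0.6, 0.4, -0.5]
opening: 0.0
grip_force: 0.0
```

>>> {"api": "send_rows", "payload": {"targets": "0 0 0.001 0;0 0 0.001 0;0 0 0.001 0;0 0 0 0;0 0 0 0"}}

```text
time_s: 81.05
eef_pos: [0.5096, 0.0246, 0.0596]
ee_rot: [-2.183, -2.259, 0.0]
force: [0.4, -0.2, -0.6]
opening: 0.0
grip_force: 0.0
```

```bash
python3 - <<'E'
from h import *
plan([.51,.0245,.07]); print(proj("scene",read_state()["eef_pos"]))
ascii("scene",[.506,.07,.10],(-5,22),(-42,20))
E
```

```text
t 81.05 at [0.5096 0.0246 0.0596] psi 91.95 go [-0.0001  0.0004 -0.0104] turn None F [ 0.3885 -0.1655 -0.6043] open 3.940992785744797e-06 q7 -0.7443399578298302
[347.9088 204.9022]
368 189
184 ddeddddddddddddb84333323233444454348bddddddddccccbaa99bceeeeee
185 dddddddddddddddb84233223323444444359cdddcccccbbaa98777aceeeeee
186 dddeddddddddddcb8432333333333555457acccccbbaaa999987769ceeeedd
187 ddddddddddddddcb8542333432334566579bbbaaaaaaa9879aa9778acdddcd
188 dddddddddddddddc964233343333455569bcb999aaabb97789aa989abccccc
189 ddddddddddddddddb84333343334456679cca879aa99886767abbaabcccccc
190 ddddddddddddddddc95433332233456679bba77788776666769abbbccccccc
191 ddddddddddddddddc9543333433445666789776666656666667abcccccccbc
192 ddddddddddddddddb95333343343446676666666655656666679bcccccbcbb
193 edddddddddddddddb95423333343445666666556666666666568abbccbcccc
194 dddddddddddddddcb854333344544456665545557777766655679bbccccccc
195 ddddddddddddddca97554333354444566665445799a9877776578abbbccccc
196 dddddddddddddcb97555543233444456666544579baa877775567abbcccccb
197 ddddddddddddddb865555344233344566765
[... 197 characters left out ...]
454445556656555566566678878878
201 dddddddddddddddc9666543333323344445555556666665666778888877888
202 deddeddddddddddca7554443344444555446556566666788899a99aaa98777
203 deddddddddddddddb8655344555555555555556666778999abbaaa9aaa9766
204 dddedddddddddeddc9754445455656555556676889aaaaabbbbbbaaabb9866
205 dddddddddddddddddb864445456555556678899aaaabaabccddccbaaaaa765
206 dddddddddddddddddc96545456555666789aaababbbbccdddeeddcbaaaa765
207 dddddddddddddddddcb8556677776667789ababbccddedeeeeeeedcaa99855
208 dddddeddddddddddddb987789998777778abcccceeeeeeeeeedddcba998766
209 ddddddedddedddddddcb9999aa98877778acdedeeeeeeeedddcbaa99887777
210 ddddddddddddddddddcba999aaa98777779cdeeeeeeddccbba988888877788
```

>>> {"api": "send_rows", "payload": {"targets": "0 0 0.001 0;0 0 0.001 0;0 0 0 0;0 0 0 0"}}

```text
time_s: 81.5
eef_pos: [0.5099, 0.0245, 0.0579]
ee_rot: [2.183, 2.259, 0.001]
force: [-0.2, -0.7, 3.6]
opening: -0.0002
grip_force: 1.4
```

>>> {"api": "send_rows", "payload": {"targets": "0 0 0.001 0;0 0 0.001 0;0 0 0 0;0 0 0 0"}}

```text
time_s: 81.9
eef_pos: [0.5114, 0.0246, 0.0572]
ee_rot: [2.181, 2.257, 0.004]
force: [-0.3, -2.1, 13.0]
opening: 0.0001
grip_force: 6.7
```

The stop is felt at 13 N, so the hasp is shut; the true fingertips sit about 2 cm above the TCP reading. Next I retreat and locate the clip and the staple numerically.

>>> {"api": "send_rows", "payload": {"targets": "0 0 -0.01 0;0 0 -0.03 0;0 0 -0.04 0;0 0 -0.03 0;0 0 0 -8.4;0 0 0 -8.4;0 0 0 -8.4;0 0 0 -8.4;0 0 0 -8.4;0 0 0 -8.4"}}

```text
time_s: 82.9
eef_pos: [0.5092, 0.0244, 0.1657]
ee_rot: [-1.004, -2.976, 0.0]
force: [0.2, 0.2, 0.6]
opening: 0.0002
grip_force: 0.0
```

>>> {"api": "send_rows", "payload": {"targets": "0 0 0 -8.4;0 0 0 -8.4;0 0 0 -8.4;0 0 0 -8.4;0 0 0 -6.5;0 0 0 0;0 0 0 0", "claw": 0.3}}

```text
time_s: 83.6
eef_pos: [0.5094, 0.0244, 0.1655]
ee_rot: [0.063, -3.14, -0.0]
force: [-0.3, -0.4, 0.4]
opening: 0.0559
grip_force: 0.0
```

```bash
python3 - <<'E'
from h import *
np.set_printoptions(precision=4,suppress=True)
print(tri((147.7,231.2),(462.9,185.8)), on("top",462.9,185.8,.096)[:2])
T=lambda u,v:(430+(u+.5)/8-.5,150+(v+.5)/8-.5)
for p in((95,185),(72,460),(268,205),(248,475)): print("plate",on("top",*T(*p),.003)[:2])
plan([.507,.068,.09],182.6)
ascii("scene",[.506,.05,.08],(-16,16),(-16,30))
E
```

```text
(array([ 0.5033, -0.4026,  0.1014]), np.float64(0.6133079279402927)) [ 0.5041 -0.4048]
plate [ 0.552 -0.382]
plate [ 0.4621 -0.3709]
plate [ 0.5452 -0.4385]
plate [ 0.4569 -0.4278]
t 83.6 at [0.5094 0.0244 0.1655] psi -177.71 go [0.0006 0.0437 0.0756] turn -0.31 F [-0.3253 -0.4053  0.3962] open 0.05589445652742047 q7 0.6946000042843923
359 196
180 ddddddddddddddddddddddddddddddddddddddddeeeeee
181 ddddddddddddddddddddddddddededddddeddddeeeeeee
182 dddddddddddedddddddddddeeddddddddddddddeeeeeee
183 ddddddddddddddddddddddddeedddddddccbbcdeeeeeee
184 dddddddddddddddddddddddddddccccbbaa99aceeeeeee
185 dddddddddedddddddddddddcccccbbaa98777aceeeeeee
186 dddddddddddddddddddddcccbbbba989987568bdeeeede
187 dddddddddddddddddddcbbaaaaaa9789aa9878acddeddd
188 dddddddddddddddddddb999abacb9878aba978accddccc
189 ddddddddddddddddddcb87abbbba876789aa99bccccccc
190 ddddddddddddddddddca87999987766678ababbccccccc
191 dddddddddddddddccca977776666666568abbccccccccc
192 ddddddddddccccbaa987665665566676569abccbcccbcb
193 dddddddccbaa998766666666556656666689bbccccccbb
194 ddcdcbba9877666555667665667777656679
[... 177 characters left out ...]
7766899998789aaa987667665667abbbbbbaa
199 65666666788778abba977899887666666666789aaaa988
200 656566567987789aaa8667776666566566656788788888
201 6656666667776778876555666655655666778888777888
202 8666666666666566665556656566567788999999987778
203 96665556555656565665566666778899aaaa99aaa97669
204 9765565555556665556656778899aaaababa99aaa97568
205 a86666656655566656778899aaaaabbbccccbaaaa98668
206 b866656665555556789aaaabbbccccddddddcbaaa98667
207 ca7655666665666789aabbbccddddeeeeeeedcaaa98657
208 db9656677777776789bcccdddeeeeeeeedddcba9997666
209 dca87789999877778acdddeeeeeeeeddccbba998887777
210 dcba9999aa98867779cdeeeeeddddcbaa9898888877887
211 ccaa9a9aaaa9777788bdeedddccba99888888888777787
```

>>> {"api": "send_rows", "payload": {"targets": "0 0.022 0.02 0;0 0.022 0.03 0;0 0 0.02 0;0 0 0.012 0;0 0 0 0;0 0 0 0"}}

```text
time_s: 84.25
eef_pos: [0.5082, 0.0682, 0.0842]
ee_rot: [-0.065, 3.14, -0.0]
force: [-0.2, -0.3, 0.1]
opening: 0.0556
grip_force: 0.0
```

>>> {"api": "send_rows", "payload": {"targets": "0 0 0.004 0;0 0 0 0;0 0 0 0;0 0 0 0;0 0 0 0;0 0 0 0;0 0 0 0;0 0 0 0", "claw": -1, "grip_force": 20}}

```text
time_s: 85.05
eef_pos: [0.5082, 0.0693, 0.0802]
ee_rot: [-0.068, 3.14, 0.002]
force: [-0.6, 3.4, 6.2]
opening: 0.0259
grip_force: 20.2
```

```bash
python3 - <<'E'
from h import *
np.set_printoptions(precision=4,suppress=True)
print(on("scene",363,187.9,.118)[:2],on("scene",371.7,187.3,.118)[:2])
plan([.507,.068,.09],182.6)
E
```

```text
[0.5109 0.0545] [0.5137 0.073 ]
t 85.05 at [0.5082 0.0693 0.0802] psi -177.53 go [ 0.0012 -0.0012 -0.0098] turn -0.13 F [-0.6399  3.4119  6.1799] open 0.025885668395834314 q7 0.48755205042845134
```

The staple centre is y≈.070 by touch. Next, fetch the clip at (.504,-.404) with yaw −7°.

>>> {"api": "send_rows", "payload": {"targets": "0 0 0 0;0 0 0 0;0 0 0 0;0 0 -0.03 0;0 0 -0.04 0;0 0 -0.04 0;0 -0.04 0 0;0 -0.04 0 0;0 -0.04 0 0;0 -0.04 0 0", "claw": 0}}

```text
time_s: 86.05
eef_pos: [0.5142, -0.0936, 0.1896]
ee_rot: [0.067, -3.14, 0.002]
force: [0.6, -0.7, 0.4]
opening: 0.0426
grip_force: 0.0
```

>>> {"api": "send_rows", "payload": {"targets": "0 -0.04 0 0;0 -0.04 0 0;0 -0.04 0 0;0 -0.04 0 0;0 -0.04 0 0;0 -0.04 0 0;0 -0.04 0 0;0 -0.03 0 5;0 0 0 4.6;0 0 0 0"}}

```text
time_s: 87.05
eef_pos: [0.5269, -0.4023, 0.189]
ee_rot: [-0.2, -3.134, -0.0]
force: [-1.1, 1.4, -0.3]
opening: 0.0428
grip_force: 0.0
```

>>> {"api": "send_rows", "payload": {"targets": "0 0 0 0;0 0 0 0"}}

```text
time_s: 87.25
eef_pos: [0.528, -0.4001, 0.1898]
ee_rot: [-0.191, -3.136, -0.0]
force: [0.3, -0.1, 1.0]
opening: 0.0425
grip_force: 0.0
```

```bash
python3 - <<'E'
from h import *
plan([.504,-.404,.047],173)
ascii("scene",[.504,-.404,.08],(-14,20),(-16,30))
E
```

```text
t 87.25 at [ 0.528  -0.4001  0.1898] psi 173.03 go [ 0.0233 -0.0068  0.1428] turn 0.03 F [ 0.2809 -0.1119  0.9576] open 0.042524998921377254 q7 1.409388676526006
150 236
222 cccccdcccccccdccdcddcddcccdcddccddcddddddddddd
223 ddddccccccccccdccdcddcdcdddddcdcddddddcddcdddd
224 cdddccdccccccddccccdcddddddddddddddddddddddddd
225 dddddccccccccccccddccddcddcddddddddddddccddcdd
226 dcdddcccccccccdcdcddccdcdcddddddddddddccdcdddd
227 ddddcccdccccccccccccccdccccddcdddcdddccddddddc
228 cccccccdcccccbbbbccdcccccddcdccccccdcccdddcccc
229 cccccccdcccba988abcdcdcddcddddddddccdcdccdcccc
230 dcdccddddcba887789bdccdccdddcdccdcddcdcdddccdd
231 dcdcccdddcb9887767accdccddddcccdddcddccdccdccc
232 cdcccccccca98786669bccddcccdcccddcdddcdcdcccdc
233 dddcdcccdca888766669bdcdccddccddcdcdcddcccdddc
234 ddcccddccca987875558acdcccddcddddddddcdddddccd
235 dcddddcddca8877655569bcdddddcccdddddddddddccdc
236 dddddcddcba8877655557accddddbbcdddddddddddccdd
237 ccddddcdcb9877665545679abcdcbabcddddedddddcccc
238 cddddccddb976664454556789bdca9acddddddddddcccd
239 ccdcddcddca86555555556668bdca99bcdddddddddccdd
240 ccdcddcddcc96555555455569bdca889bddddeddddccdd
241 cddcccdcddca7654444545669bdca988bcdddddddccddd
242 ccddcdcddccca755554556679cdb9888acdddddddcccdd
243 ddddddddddccba75445555579ccb98889bdddddddccddd
244 dcccdddccddccb8655455667accb98889bddeddddcccdd
245 cccccccdcddccca765556667acdb9888abdddddddbbcdd
246 cccccccddcccccb986666768bdcb98889bdddddddccdcd
247 dccdcddcddddccba98887768bdca9889acdddddecccddd
248 cddccddddddcccba99988878bdca9889bcddddddccccdc
249 cddcccddddcccbaaa9998779bdca8889bddddddddcdcdd
250 cddcdcccdcccbaa9a99a8779bcca8879bdeeddddccdddd
251 cdcdddccccccbaaaa9998779bdc98889bdddddddcccddd
252 cddccddcdcccba9aa9876779ccb98889bdddddddcccdcd
253 ddcdddcdccccaaaaa986668acdb9888acdddddedccdddd
254 cdddcdcdddcbaaaaaa87778bcdb9888abddeddddccccdc
255 dddccccccccba9abbbaaaabcdca8889acdddddedcbcddd
```

```bash
python3 - <<'E'
from h import *
print(tri((147.7,233.3),(462.9,185.8)),[on("scene",147.7,233.3,z)[:2] for z in(.094,.098)],[on("top",462.9,185.8,z)[:2] for z in(.094,.098)])
E
```

```text
(array([ 0.5042174 , -0.40472988,  0.095019  ]), np.float64(0.7201031969216497)) [array([ 0.50364134, -0.40468126]), array([ 0.50623189, -0.40338725])] [array([ 0.50436897, -0.4054609 ]), array([ 0.50380379, -0.40408544])]
```

>>> {"api": "send_rows", "payload": {"targets": "0.022 -0.006 0.02 0;0 0 0.03 0;0 0 0.03 0;0 0 0 0;0 0 0 0"}}

```text
time_s: 87.8
eef_pos: [0.5058, -0.4037, 0.1102]
ee_rot: [0.194, 3.135, 0.001]
force: [0.0, -0.6, 1.5]
opening: 0.0424
grip_force: 0.0
```

```bash
python3 - <<'E'
from h import *
plan([.505,-.4035,.047],173)
E
```

```text
t 87.8 at [ 0.5058 -0.4037  0.1102] psi 172.93 go [0.0008 0.0001 0.0632] turn -0.07 F [ 0.0326 -0.6124  1.512 ] open 0.04241358691989049 q7 1.3475708721154256
```

>>> {"api": "send_rows", "payload": {"targets": "0.001 -0.001 0.02 0;0 0 0.02 0;0 0 0.015 0;0 0 0.014 0;0 0 0 0;0 0 0 0"}}

```text
time_s: 88.4
eef_pos: [0.5043, -0.4049, 0.0404]
ee_rot: [-0.195, -3.135, -0.001]
force: [-0.4, -0.2, -0.2]
opening: 0.0426
grip_force: 0.0
```

>>> {"api": "send_rows", "payload": {"targets": "0 0 0 0;0 0 0 0;0 0 0 0;0 0 0 0;0 0 0 0;0 0 0 0", "claw": -1, "grip_force": 60}}

```text
time_s: 89.0
eef_pos: [0.5048, -0.4053, 0.0414]
ee_rot: [0.196, 3.134, -0.001]
force: [0.7, -0.2, 4.8]
opening: 0.0112
grip_force: 59.8
```

>>> {"api": "send_rows", "payload": {"targets": "0 0 -0.02 0;0 0 -0.03 0;0 0 -0.05 0;0 0 -0.05 0;0 0 0 -4;0 0 0 -5.6;0 0.03 0 0;0 0.03 0 0;0 0.03 0 0;0 0.03 0 0"}}

```text
time_s: 90.0
eef_pos: [0.4985, -0.2841, 0.1915]
ee_rot: [0.067, -3.141, 0.0]
force: [0.9, -0.1, -1.1]
opening: 0.0113
grip_force: 59.2
```

>>> {"api": "send_rows", "payload": {"targets": "0 0.04 0 0;0 0.04 0 0;0 0.04 0 0;0 0.04 0 0;0 0.04 0 0;0 0.04 0 0;0 0.04 0 0;0 0.03 0 0;0 0 0 0;0 0 0 0"}}

```text
time_s: 91.0
eef_pos: [0.4856, 0.0248, 0.1913]
ee_rot: [-0.071, 3.14, -0.002]
force: [0.3, -0.6, 0.1]
opening: 0.0108
grip_force: 59.1
```

```bash
python3 - <<'E'
from h import *
plan([.5075,.070,.19],182.6)
E
```

```text
t 91.0 at [0.4856 0.0248 0.1913] psi -177.42 go [-0.0239  0.0442  0.0013] turn -0.02 F [ 0.2852 -0.5577  0.0874] open 0.010840638657263424 q7 0.7411042764966516
```

>>> {"api": "send_rows", "payload": {"targets": "-0.012 0.022 0 0;-0.012 0.022 0 0;0 0 0 0;0 0 0 0;0 0 0 0"}}

```text
time_s: 91.5
eef_pos: [0.5074, 0.0675, 0.1904]
ee_rot: [0.064, -3.14, 0.002]
force: [-0.0, -0.2, -0.2]
opening: 0.0112
grip_force: 59.1
```

```bash
python3 - <<'E'
from h import *
plan([.5075,.070,.165],182.6)
for p in([.5075,.07,.151],[.4925,.07,.151],[.5225,.07,.151],[.509,.07,.118],[.5075,.07,.245]): print(p,proj("scene",p))
ascii("scene",[.5075,.07,.15],(-24,30),(-24,30))
E
```

```text
t 91.5 at [0.5074 0.0675 0.1904] psi -177.67 go [-0.0002  0.0026  0.0254] turn -0.27 F [-0.0156 -0.1745 -0.2237] open 0.011202601089683866 q7 0.680230459832671
[0.5075, 0.07, 0.151] [370.9571 176.0862]
[0.4925, 0.07, 0.151] [368.8644 170.523 ]
[0.5225, 0.07, 0.151] [373.0893 181.7545]
[0.509, 0.07, 0.118] [369.6964 185.8373]
[0.5075, 0.07, 0.245] [375.6619 146.5415]
370 176
152 ddddddddddddcccc9633244555545555456547bcdddddddddddddd
153 dddddddddddddddca643334555545544566548bddddddddddddddd
154 dddddddddddddddca634434566555454356559bddddddddddddddd
155 ddddddddddddddddb74333456654554455556acddddddddddddddd
156 ddddddddddddddddc96443466555554446668bdddddddddddddddd
157 dddddddddddddddddb753455655455454679bcdddddddddddddddd
158 ddddddddddddddeddc96335655444544569bcddddddddddddddddd
159 dddddddddddddddddda754566554544468bcdddddddddddddddddd
160 ddddddddddddedddddc97556554555578abcddeddddddddddddddd
161 dddddddddddddddddddb97666554567abcdddddddddddddddddddd
162 dddddddddddddddddddca867655557acddeddddedddddddddddddd
163 dddddddddddddddddddca767886679cddddddddddddddddddddddd
164 ddddddddddd
[... 1762 characters left out ...]
ba9877666665666666676666666679bbcbcbcccccbbccbccccb
195 a99876656656556566788898777766667abbcccbcccccccbcbbbba
196 766665665556666677899aa98788755679bcbccccbbcbbbbbaa999
197 5666566556778787789aaaa98777776668abbbcbbbbbbaa9998988
198 5655567656899a98789aaa9876666665679bbbbbbaaa99899999ab
199 666667887799baa97799887776665656668999aa99988899aabbcc
200 556567888889aba86677776655655665667888888889aabbbcddde
201 5565667877778886555665656555666677888877878abcdddddeee
202 5566666665666556556556665667788999999987679bdeeeeeeeee
203 5665566556555465666556677789a9aaa99aaa97669cdeeeeeeeee
204 5565565566566666656778899aaaaabba99abb98659ceeeeeeeeee
205 555566566655566777899aaaabbbbccccbaaaa98558bddeeeeeeee
```

The hook's front leg ends at (372.5,181.5), as predicted; the staple bar lies below it. I lower slowly at y≈.069.

>>> {"api": "send_rows", "payload": {"targets": "0 0.0015 0.01 0;0 0 0.01 0;0 0 0.004 0;0 0 0.004 0;0 0 0.004 0;0 0 0 0;0 0 0 0"}}

```text
time_s: 92.25
eef_pos: [0.5079, 0.071, 0.1587]
ee_rot: [-0.067, 3.141, 0.0]
force: [-0.1, -0.7, -0.9]
opening: 0.0113
grip_force: 59.1
```

>>> {"api": "send_rows", "payload": {"targets": "0 0 0.003 0;0 0 0.003 0;0 0 0.003 0;0 0 0 0;0 0 0 0"}}

```text
time_s: 92.75
eef_pos: [0.5078, 0.0709, 0.1498]
ee_rot: [-0.067, 3.141, -0.0]
force: [-0.1, 0.2, 1.9]
opening: 0.0109
grip_force: 59.4
```

>>> {"api": "send_rows", "payload": {"targets": "0 -0.001 0.003 0;0 0 0.003 0;0 0 0.003 0;0 0 0 0;0 0 0 0"}}

```text
time_s: 93.25
eef_pos: [0.5065, 0.0696, 0.1401]
ee_rot: [0.067, -3.138, 0.001]
force: [-2.7, 0.1, 0.8]
opening: 0.0114
grip_force: 59.5
```

>>> {"api": "send_rows", "payload": {"targets": "0 0 0.003 0;0 0 0.003 0;0 0 0.003 0;0 0 0 0;0 0 0 0"}}

```text
time_s: 93.75
eef_pos: [0.5067, 0.0694, 0.131]
ee_rot: [0.067, -3.138, 0.001]
force: [-3.7, -0.9, -1.1]
opening: 0.0113
grip_force: 59.2
```

>>> {"api": "send_rows", "payload": {"targets": "0 0 0.003 0;0 0 0.002 0;0 0 0 0;0 0 0 0"}}

```text
time_s: 94.15
eef_pos: [0.507, 0.0696, 0.1262]
ee_rot: [0.067, -3.139, 0.001]
force: [-3.4, 0.8, -2.6]
opening: 0.011
grip_force: 59.0
```

>>> {"api": "send_rows", "payload": {"targets": "0 0 0.002 0;0 0 0.001 0;0 0 0 0;0 0 0 0"}}

```text
time_s: 94.55
eef_pos: [0.5086, 0.0701, 0.1239]
ee_rot: [-0.067, 3.14, 0.001]
force: [-0.0, 0.9, -0.9]
opening: 0.0113
grip_force: 59.0
```

>>> {"api": "send_rows", "payload": {"targets": "0 0 0.002 0;0 0 0 0;0 0 0 0"}}

```text
time_s: 94.85
eef_pos: [0.5079, 0.0699, 0.1217]
ee_rot: [-0.067, 3.141, 0.0]
force: [0.3, 0.3, 0.3]
opening: 0.0111
grip_force: 59.0
```

```bash
python3 - <<'E'
from h import *
plan([.5075,.070,.12],182.6)
ascii("scene",[.5075,.07,.11],(-24,22),(-16,20))
E
```

```text
t 94.85 at [0.5079 0.0699 0.1217] psi -177.54 go [0.0004 0.0001 0.0017] turn -0.14 F [0.3304 0.3475 0.3355] open 0.011089598463455402 q7 0.5783052880519894
369 187
163 333345776433324332346543332333333322
164 333233443232333433334443333333323323
165 233333233333432223234333334323244543
166 334334333333342333343333423233468986
167 23343333433333323345443333333469bcba
168 3343332333433333334554433233359bdddc
169 643433333333333334565543333347acdded
170 96433333343333333355654445446acddddd
171 b9744333333233343456655455458bdddddd
172 dca74444442233334466654456559cdddded
173 ddca878864232345555555546547acdddddd
174 dddcbbba74334355554544445557bdddddde
175 dddddddc95323456664454555558bdddddde
176 dddddddc96433455654544445569cddddddd
177 dddddddcb843345654444555668bdddddddd
178 ddddddddc95445665444444679acddddeeee
179 ddddddddca744456545544468bcddddeeeee
180 dddddddddb865566545445689cddddeeeeee
181 dddddddddca866655544578abcddddeeeeee
182 ddddddddddca766655457acddcdcddeeeeee
183 dddddddddddb867765579bdcccbcdeeeeeee
184 dddddddddddb87788778aaaaa99bceeeeeee
185 dddddddddddb888988889a98767acd
[... 249 characters left out ...]
cbc
192 cccbba9887766688766666569abccccbcccc
193 a998766555665677766765568abbcccccbcb
194 76655555556656777667665679bbbbcccccc
195 55444445566777887767766668abcbbcccbc
196 544555666678999877778765679bbcbccccc
197 555667888779aaa977777665668abbbcbcbb
198 766899aa8789aa9876666656567aabbbbbaa
199 8778aaaa877888876666666565689aaa9988
200 877899998666666656666566566788888778
201 777677776555544556666566778887777888
202 5656565555554455566678889a9999987779
203 5555555555454556778899aaaa999aa97669
204 444455555556788899aaaabbaa99aaa98668
205 45454566768899aaabbbbbccccbaaaa97658
206 4555567899aaababbccdddddddcba9a98557
207 66566789aaabbccddddeeeeeeedbaaa98656
208 87677789aabcdddeeeeeeeeddccba9887666
```

The gate's side force vanished between .126 and .124, so it flicked shut. I release and rise.

>>> {"api": "send_rows", "payload": {"targets": "0 0 0 0;0 0 0 0;0 0 0 0;0 0 0 0;0 0 0 0;0 0 -0.02 0;0 0 -0.03 0;0 0 -0.04 0;0 0 -0.04 0;0 0 0 0", "claw": 0.2}}

```text
time_s: 95.9
eef_pos: [0.5106, 0.072, 0.2565]
ee_rot: [-0.067, 3.132, 0.003]
force: [0.6, -0.2, 0.6]
opening: 0.0511
grip_force: 0.0
```

>>> {"api": "send_rows", "payload": {"targets": "0 -0.04 0 0;0 -0.04 0 0;0 -0.04 0 0;0 -0.04 0 0;0 -0.04 0 0;0 0 0 0;0 0 0 0;0 0 0 0;0 0 0 0"}}

```text
time_s: 96.8
eef_pos: [0.5164, -0.1283, 0.2518]
ee_rot: [-0.072, 3.141, 0.0]
force: [-0.3, 0.2, 0.6]
opening: 0.0514
grip_force: 0.0
```

```bash
python3 - <<'E'
from h import *
plan([.5075,.070,.12],182.6)
ascii("scene",[.5075,.10,.09],(-38,32),(-46,56))
E
```

```text
t 96.8 at [ 0.5164 -0.1283  0.2518] psi -177.38 go [-0.0002  0.1984  0.1318] turn 0.02 F [-0.3424  0.1639  0.5997] open 0.05143022133536828 q7 1.144338730759842
381 190
152 dddddcddddddddddcdddddddddddddddddddddddddddddddddddddddddddddcddddddddddddddddddddccddddddddddddddddd
153 dddddddddddddddddddddddddddddddddddddddddddddddddddddddddddddddddddddddddddddddddddddddcdddddcdddddddd
154 dddddddddddddddddddddddddddddddddddddddddddddddddddddddddddddddddddddddddddddddddddddddddddddddddddddd
155 cddddddddddddddddddcddddddddddddddddddddddddddddddddddddddddddddddddddddcddddddddddddddddddddddddddddd
156 cdddddddddddddddddddcddddddddddddddddddddddddddddddddddddddddddddddddddddddddddddddddddddddddddddddddd
157 ddddddddddddddddcddddddddddddddddddddddddddddddddddddddddddddddddddddddddddddddddddddddddddddddddddddd
158 ccdddddddddddddcdddddddddddddddddddddddddddddddddddddddddddddddddddddddddddddddddddddddddddddddddddddd
159 dddddddddddddddccddddddddddddddddddddddddddddddddddddddddddddddddddddddddddddddddddddddddddddddddddddd
160 cdddddddddddddddddddddddddddddddddddddddddddddddddeddddddddddddddddddde
[... 5858 characters left out ...]
8887655566787878888887889999754568acdeedddcbba987776666557
216 ccb999a9aaa9999999aaa9777788888888888888888887776545667877888887889999aa8754679bcccbaaa988766655555569
217 dcbaa999a9999aa999aaa98777788888787888888888888875445678888888889999aaaa97656789aa9987776655555544557a
218 dcba9999a9aaaaaa989aa987777788888888788888888889864555778888889899889aa99877788888766555555455555568ac
219 dcbaaa999a9999999999a99777788888888888887888888997655567888898998989999998777777655555554545556679abcd
220 cbbaaaaaa99a9999999aa998788888887888888878888899986546677889888888889888877666555555455556667789abcddd
221 baaa99a99aa999999999aa987777888888888788889999aaa97545567788888888878777666555545555566678899aabccccbb
```

The hook has tipped toward -y, as described. Its fob shows around u 335-345, about 60 mm from the staple, which fits being hooked on. The hasp and keeper are unchanged. I let it settle and hand in.

>>> {"api": "send_rows", "payload": {"targets": "0 0 0 0;0 0 0 0;0 0 0 0;0 0 0 0;0 0 0 0;0 0 0 0;0 0 0 0;0 0 0 0;0 0 0 0;0 0 0 0"}}

```text
time_s: 97.85
eef_pos: [0.5164, -0.1299, 0.2517]
ee_rot: [-0.067, 3.141, 0.0]
force: [0.3, 0.2, -0.3]
opening: 0.0513
grip_force: 0.0
```

```bash
python3 -c "
from station import *
print(sign_off())"
```

```text
the job is handed in; nothing more can be done
None
```

I handed the job in at 97.9 s with no verdict shown: three jars upright in wells 0, 1 and 3 (one tipped over first and was re-placed), keeper shut (inferred from force), hasp flat, and hook on the staple (gate closing inferred from force, not seen); picture limit used up.

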